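Load a bench glass drill with a pile of blanks and couple its cooling-water cartridge

TASK

Get the glass drill ready to work: lay the dark wooden backing board on its aluminium bed up against the three steel pins and pile every coloured glass blank squarely on top of it, and lift the red dust cap off the coolant coupler and put it in the small wooden box. Stand the blue water cartridge's plug in the coupler, draw the coupler's flanged sleeve back (down) so that the cartridge drops fully home, let the sleeve spring forward to lock it, and only then open the blue-handled tap fully, its handle in line with the pipe to the column. Leave the amber cartridge and the other things on the bench as they are.

Things in the scene. Friction and masses are not known exactly. Their poses are not given: they have to be found in the camera images.
- bed (a point): Centre of the top of the drill's aluminium bed (110 x 100 mm, 30 mm above the bench), where the pile's middle belongs. x, y: the drill's own axes (it stands turned a little), z up. Three steel pins (8 mm thick, 45 mm tall) stand at x -26 and +26, y -36 mm and at x +36, y +20 mm: a 64 mm square plate touching all three has its centre over this point.
- drill: The bench glass drill, fixed; origin on the bench under the middle of the bed. Its cast base is a slab 25 mm high from x -90 to +90 and y -435 to +205 mm; its column (42 mm thick, 450 mm tall) stands at x 30, y -370 mm, the drill head on it swung away from the bed and over 190 mm up.
- backing_c (a point): Centre of the dark wooden backing board, 64 x 64 x 10 mm (z), 40 g, lying flat; it goes lowest in the pile. Any face up and any edge forward will do.
- blank0_c (a point): Centre of a teal green glass blank, an opaque plate 64 x 64 x 8 mm (z), about 80 g, lying flat. Any face up and any edge forward will do. None if this start has no such blank (two to four of the four are there).
- blank1_c (a point): Centre of a dark blue glass blank, an opaque plate 64 x 64 x 8 mm (z), about 80 g, lying flat. Any face up and any edge forward will do. None if this start has no such blank (two to four of the four are there).
- blank2_c (a point): Centre of a purple-red glass blank, an opaque plate 64 x 64 x 8 mm (z), about 80 g, lying flat. Any face up and any edge forward will do. None if this start has no such blank (two to four of the four are there).
- blank3_c (a point): Centre of a leaf green glass blank, an opaque plate 64 x 64 x 8 mm (z), about 80 g, lying flat. Any face up and any edge forward will do. None if this start has no such blank (two to four of the four are there).
- coupler_mouth (a point): Centre of the coupler's mouth, an upright steel tube fixed on the drill's base at x 0, y +160 mm of the bed, 83 mm above the bench; axes parallel to the bed's. Flared from 31 mm wide to a bore 22.4 mm wide within 7 mm; the bore is 36 mm deep. Locking pieces in it stop a plug while the sleeve is forward: the cartridge then stands upright but 12.5 mm too high.
- sleeve (a joint): How far the coupler's brass sleeve is drawn back (down), m: 0 forward (sprung up), 0.012 fully back. A spring pushes it forward with 7 N at 0 and 13 N fully back; it does not stay back. From 7 mm back the locking pieces (23.5 to 28.5 mm below the mouth) clear the bore; when the sleeve springs forward they lock in the plug's groove.
- sleeve_top (a point): Centre of the top face of the sleeve's flange, 4 mm below the coupler's mouth when forward; moves with the sleeve. The flange is a ring round the coupler, 76 mm across and 7 mm thick, wider than the cartridge (46 mm), so fingers can press it down on one or both sides of it; below it the sleeve is 51 mm across for 21 mm more.
- water_c (a point): Centre of the body of the blue water cartridge: an upright cylinder 46 mm across and 42 mm tall, small white filler cap, with a steel plug 19.6 mm thick and 36 mm long under it; 0.2 to 0.3 kg. Home in the coupler its shoulder rests on the mouth, this point 21 mm above it; its own weight takes it home. It starts in one of two holes of a wooden rack (85 x 165 x 42 mm), shoulder on the rack's top.
- oil_c (a point): Centre of the body of the amber oil cartridge, the same in shape, in the other hole of the rack, 82 mm from the first. Leave it.
- cap_c (a point): Middle of the knob of the red plastic dust cap. The knob is 24 mm across and 26 mm tall, so this point is 13 mm below its top; under it a disc 39 mm across and 5 mm thick, and under that a stub 19 mm across and 9 mm long that sits in the coupler's mouth, the disc on the rim. 30 g, loose.
- box_in (a point): Centre of the inner floor of the small wooden box for the cap: 120 x 120 mm outside, 108 x 108 inside, 45 mm high, walls 6 mm. Fixed.
- tap (a joint): Angle of the tap's handle, rad: 0 shut (handle points along the bed's -x), 1.571 fully open (along the bed's -y). It turns counter-clockwise seen from above, stiffly (0.06 N m), and stays where it is left. It starts shut or nearly so.
- tap_axis (a point): On the upright axis of the tap, at the mid height of its handle (66 mm above the bench; at x +30, y -135 mm of the bed). Fixed.
- tap_handle (a point): On the tap's blue handle, 60 mm from its axis, 6 mm short of the free end. The handle is a bar 13 mm wide and 9 mm thick.
- foil: Roll of copper foil, a ring 72 mm across and 12 mm tall lying on the bench; origin at the centre of its underside. Leave it.
- cutter: Pencil-shaped brass glass cutter, 150 mm long (x) and 15 mm thick, lying on the bench. Leave it.
- dustbrush: Flat wooden dust brush, 170 mm long (x), lying on the bench. Leave it.
Mind the look-alikes: they are no part of the job. Of the things that look like the part that bears blank3_c, the smaller one is meant. There is more than one size of the part that bears cap_c; the job needs the smaller.

How it is judged:
By the outcome, as a careful person would: the job done as asked, in the order asked, and still so for the second after the job is handed in, with the robot touching nothing.
Of blank0, blank1, blank2, blank3 only 2 to 4 are there at a start; the rules pass over those that are not, and their reading is None.
At some moment in a run one of blank0, blank1, blank2, blank3 may be knocked a few centimetres aside while the robot is not near it.
It also fails if it takes over 210 s, if anything falls off the work surface, if the arm or the gripper's body presses on something with over 40 N, if the wrist force passes 120 N, or if a joint passes its speed limit or range.

ROBOT

A 7-joint arm with a two-finger parallel gripper is mounted at the origin on the work surface. World frame = base frame: x ahead of the robot, y to its left, z up, the work surface at z = 0. Lengths are in m, angles in rad, forces in N, time in s.
With the tool pointing down it reaches from about 0.35 to 0.9 m from the base axis. Payload 8.1 kg.
Tool frame: the origin (TCP) lies on the centre line of the jaws, within the pads' length; the fingertips stand 17 mm ahead of it and the grasp point (between the pads) lies 2 mm behind it; z points along the fingers, y is the direction in which the jaws open and shut (so a half turn about z gives the same grasp; the last joint's range is limited). The gripper opens to 92 mm and grips with 3 to 60 N. Pads are 19 mm wide; open, the fingers measure 130 mm over their backs; the gripper's body (75 mm by 190 mm) begins 47 mm behind the grasp point.
Start: joints at [1.028, 0.434, 0.025, 1.573, -0.012, 1.134, -0.075], TCP at [0.266, -0.566, 0.244] pointing down, gripper open.
Joint ranges: [-2.62, 2.62], [-0.44, 2.09], [-1.27, 1.32], [0.08, 2.57], [-1.32, 4.46], [0.12, 2], [-2.74, 2.74]. Speed limits (rad/s): [2.22, 2.22, 3.01, 3.01, 3.14, 3.14, 3.14].

INTERFACE

Orientations are given as a rotation vector (axis times angle).
In Python, from cell import arm gives the robot as it stands.
- The arm moves only by the shell command python3 -m creep 'ROWS' [FORCE]. ROWS is JSON, a list that holds one entry, the list of rows, each a list of 7 numbers: the shift along the world's x, y, z in cm, then the turn, a rotation vector about the world's x, y, z in degrees, then the opening, from -1 (shut) to 1 (fully open), so that 0 is half open. In form: [[[tx, ty, tz, ax, ay, az, jaw], ...]]. A call has 1 to 5 rows; each row is the pose to reach, as a shift and turn from the pose commanded when the call began; what a row does not reach only later rows make up. A row lasts 1/10 s, in which the tool goes at most 50 mm and 8.59 degrees, less where a joint would pass 70% of its speed; a pose out of reach is approached as far as the arm can. A call with a gripper value outside its range is refused whole. The fingers move at their own pace and stop on an object; FORCE is the grip in N (left out, the last holds). Time passes only in rows, so rows that repeat a pose let the fingers close. It gives the time, the measured TCP pose, the force and the opening at its end, in the units of the state.
- arm.observe(): the state, without advancing time (a new reading comes with each control period).
- arm.get_image(name): name is "scene" or "top" or "wrist"; returns the picture (420x560x3 uint8, red, green, blue); there is no depth.
- arm.camera_model(name): a dict with "vfov" (degrees; the focal length in pixels is half the picture's height over the tangent of half this angle, whatever the lens; pixels are square), "cx", "cy" (the principal point, pixels), "cam_to_world" (4x4, takes a point from camera to world coordinates); the wrist camera has in their place "T_tool_cam" (4x4, takes a point from camera to tool coordinates, whose origin is the TCP and whose axes are the flange's). Camera axes: x right, y down, z forward; pixel columns grow to the right and rows downward; lengths in m; the calibration is good to about 2 mm. A picture is of the moment at which its call begins: read the wrist's pose just before it. camera_model takes no time and is no camera call.
- arm.sign_off(): hands the job in, once; it reports no verdict.
The state is a dict: "clock": time; "joints": joint angles; "dq": joint speeds; "joint_efforts": joint torques, N m; "position": TCP position; "ee_rot": TCP orientation; "force": force on the tool from outside, world axes, zero at the start; "ft_torque": the same for the moment, N m; "width": opening from 0.0 (shut) to 1.0 (fully open).
Only numpy, scipy, OpenCV 4.12 (cv2) and the standard library are available. Lean on these libraries where they do the work, as an engineer would, in place of code of your own. Each camera call takes 0.05 s, during which the arm holds its last target.

## Working session

There is one attempt and no reset: what is moved stays moved. The work goes in short steps, Python scripts to look and compute and a shell command to move; the robot and the scene stay as the last step left them, time stands still between calls to the robot, and variables do not carry over. Pictures are saved under pics/ and viewed, and the job is handed in when it is done.

```bash
ls; mkdir -p pics; python3 - <<'E'
from cell import arm
import cv2,json
print({k:(v if not hasattr(v,'tolist') else v.tolist()) for k,v in arm.observe().items()})
for n in("scene","top","wrist"):
    cv2.imwrite(f"pics/{n}0.png",arm.get_image(n)[:,:,::-1]); print(n,arm.camera_model(n))
E
```

```text
pics
{'clock': 0.0, 'joints': [1.0284165250022992, 0.43520133747869105, 0.024944735362193687, 1.5740996954962956, -0.011605700237654518, 1.1340053066987024, -0.07506821300364325], 'dq': [-0.0007778297150879481, 0.0008237058179432884, -0.0012108555914132422, 0.0004900645972472024, 0.0018065947744552331, -0.0021548392733375253, 0.0018187085562582624], 'joint_efforts': [-0.0005817202873004135, -66.78516626358032, 0.9849167615175247, -31.44612193107605, -0.06057341583073139, 0.04286399460397661, 0.00015495496427320177], 'position': [0.2658450870070678, -0.5651004124557445, 0.24295706866405314], 'ee_rot': [-3.0644898599745316, -0.6849013024693226, 0.0007269819661082744], 'force': [-0.09941685327019543, -0.4097157745006764, 0.6163246102240809], 'ft_torque': [-0.05734339483102289, 0.039650202589818336, -0.01466338712726253], 'width': 1.0036357628547745}
scene {'vfov': 55.64199733951815, 'cx': 285.7845825762713, 'cy': 213.2699724999598, 'cam_to_world': array([[ 0.76657636,  0.45684183, -0.45128286,  0.90998809],
       [ 0.64209354, -0.53573255,  0.54836714, -0.46371321],
       [ 0.00875013
[... 187 characters left out ...]
am_to_world': array([[ 0.00752752, -0.98625083,  0.1650837 ,  0.30945558],
       [-0.99987829, -0.00967963, -0.01223589,  0.05197927],
       [ 0.0136656 , -0.1649715 , -0.98620366,  1.16888901],
       [ 0.        ,  0.        ,  0.        ,  1.        ]])}
wrist {'vfov': 65.88317447605151, 'cx': 276.1281798483632, 'cy': 210.07059491515858, 'T_tool_cam': array([[ 2.06962588e-04, -9.54177515e-01, -2.99241084e-01,
         8.11431350e-02],
       [ 9.99999521e-01,  4.83617730e-04, -8.50467026e-04,
        -3.23224424e-04],
       [ 9.56214807e-04, -2.99240764e-01,  9.54177159e-01,
        -1.39952292e-01],
       [ 0.00000000e+00,  0.00000000e+00,  0.00000000e+00,
         1.00000000e+00]])}
```

View pics/top0.png

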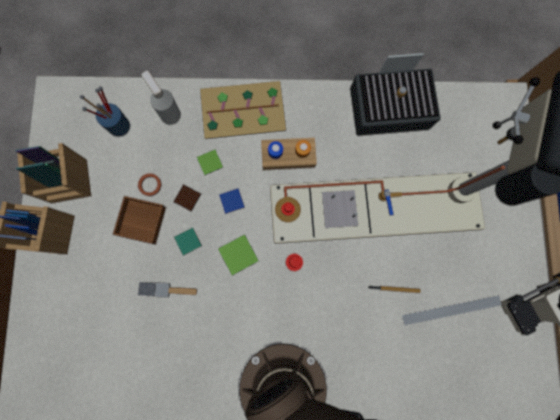

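View pics/scene0.png

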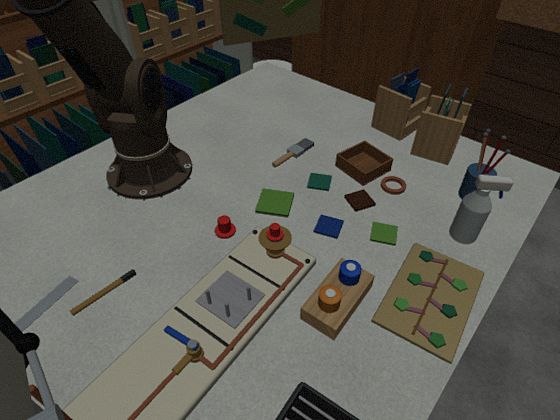

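View pics/wrist0.png

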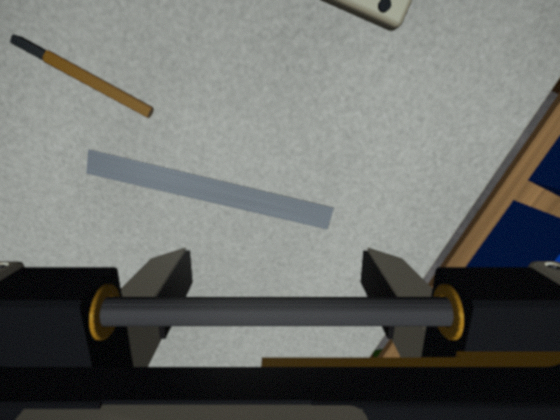

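Top view: leaf green plates at (210,162), small, and (238,254), large. Red caps at (288,208) on the coupler and (294,262) on the bench. Dark board at (187,197), blue at (232,200), teal at (188,241), and no purple-red seen. The blue cartridge is at (276,149), amber at (303,148), and the box at (140,220). Next I'll measure these and check close crops.

```bash
cat > h.py <<'E'
import numpy as np,cv2
from scipy.spatial.transform import Rotation as R
from cell import arm
def grab(n,save=None):
    T=None
    if n=="wrist":
        s=arm.observe(); A=np.eye(4);A[:3,:3]=R.from_rotvec(s["ee_rot"]).as_matrix();A[:3,3]=s["position"]
    m=arm.camera_model(n); im=np.array(arm.get_image(n))
    T=A@m["T_tool_cam"] if n=="wrist" else m["cam_to_world"]
    if save: cv2.imwrite(f"pics/{save}.png",im[:,:,::-1])
    f=210/np.tan(np.radians(m["vfov"]/2))
    return im,(f,m["cx"],m["cy"],np.array(T))
def onplane(c,uv,z):
    f,cx,cy,T=c; uv=np.atleast_2d(uv).astype(float)
    d=np.c_[(uv[:,0]-cx)/f,(uv[:,1]-cy)/f,np.ones(len(uv))]@T[:3,:3].T
    return T[:3,3]+d*((z-T[2,3])/d[:,2])[:,None]
def proj(c,P):
    f,cx,cy,T=c; p=(np.atleast_2d(P)-T[:3,3])@T[:3,:3]
    return np.c_[cx+f*p[:,0]/p[:,2],cy+f*p[:,1]/p[:,2]]
H={"red":[((0,120,60),(8,255,255)),((172,120,60),(180,255,255))],"leaf":[((36,110,60),(62,255,255))],"teal":[((72,110,40),(95,255,255))],
"blue":[((104,130,50),(128,255,255))],"board":[((0,60,10),(20,255,75))],"purple":[((140,80,40),(171,255,255))]}
def blobs(im,col,amin=60,z=None,c=None):
    hsv=cv2.cvtColor(im,cv2.COLOR_RGB2HSV);m=0
    for a,b in H[col]: m=m|cv2.inRange(hsv,a,b)
    m=cv2.morphologyEx(m,cv2.MORPH_OPEN,np.ones((3,3)))
    cs,_=cv2.findContours(m,cv2.RETR_EXTERNAL,cv2.CHAIN_APPROX_NONE)
    return [k[:,0,:] for k in cs if cv2.contourArea(k)>amin]
def plates(im,c,cols,z,amin=60):
    for col in cols:
        for k in blobs(im,col,amin):
            P=onplane(c,k,z)[:,:2]
            (x,y),(w,h),a=cv2.minAreaRect((P*1000).astype(np.float32))
            print(col,"pix",k.mean(0).round(),"xy mm",round(x,1),round(y,1),"size",round(w,1),round(h,1),"ang",round(a,1))
E
python3 - <<'E'
from h import *
im,c=grab("top")
plates(im,c,["leaf","teal","blue","purple","red"],0.008,30)
plates(im,c,["board"],0.01,100)
cv2.imwrite("pics/crop1.png",cv2.resize(im[120:290,100:360][:,:,::-1],None,fx=3,fy=3,interpolation=2))
im2,c2=grab("scene")
cv2.imwrite("pics/crop2.png",cv2.resize(im2[200:330,170:390][:,:,::-1],None,fx=3.5,fy=3.5,interpolation=2))
for n,uv,z in [("tapaxis",(384,196),.066),("mouthcap",(288,208),.115),("water",(276,149),.084),("oil",(303,148),.084),("box",(140,220),.045),("b1",(273,183),.025),("b2",(281,239),.025),("b3",(478,226),.025),("b4",(470,177),.025)]:
    print(n,onplane(c,uv,z).round(3))
E
```

```text
leaf pix [238. 254.] xy mm 378.4 134.4 size 84.8 85.1 ang 29.1
leaf pix [209. 162.] xy mm 664.2 228.8 size 57.8 56.7 ang 25.1
leaf pix [263. 120.] xy mm 803.6 65.4 size 20.1 22.2 ang 0.8
leaf pix [222.  97.] xy mm 879.7 195.8 size 20.6 19.2 ang 1.5
teal pix [187. 241.] xy mm 417.0 286.5 size 55.9 56.8 ang 27.7
teal pix [212. 125.] xy mm 784.8 224.7 size 20.1 18.9 ang 1.8
blue pix [ 22. 227.] xy mm 453.4 782.7 size 9.1 42.6 ang 0.5
blue pix [ 16. 215.] xy mm 490.5 805.3 size 54.2 24.4 ang 85.3
blue pix [231. 201.] xy mm 542.4 157.7 size 57.5 56.7 ang 19.2
blue pix [275. 151.] xy mm 699.3 24.7 size 41.7 34.8 ang 85.3
red pix [294. 262.] xy mm 358.0 -32.7 size 48.2 46.5 ang 45.3
red pix [288. 209.] xy mm 519.3 -14.0 size 39.0 39.5 ang 45.6
board pix [290. 403.] xy mm -34.6 -23.4 size 56.0 80.4 ang 25.1
board pix [  6. 292.] xy mm 239.5 777.9 size 376.2 85.0 ang 7.0
board pix [ 12. 232.] xy mm 441.5 806.0 size 73.9 19.1 ang 83.4
board pix [ 56. 232.] xy mm 444.2 676.7 size 81.1 126.8 ang 83.9
board pix [122. 216.] xy mm 493.0 486.9 size 15.5 111.0 ang 77.8
board pix [187. 198.] xy mm 550.3 293.4 size 59.0 57.3 ang 61.9
board pix [ 32. 185.] xy mm 579.0 769.9 size 67.4 45.7 ang 61.3
board pix [ 76. 173.] xy mm 629.0 635.1 size 163.1 62.6 ang 12.1
board pix [541.  76.] xy mm 972.2 -857.1 size 86.0 206.0 ang 38.4
tapaxis [[ 0.549 -0.293  0.066]]
mouthcap [[ 0.501 -0.009  0.115]]
water [[0.682 0.024 0.084]]
oil [[ 0.686 -0.055  0.084]]
box [[0.474 0.42  0.045]]
b1 [[0.594 0.031 0.025]]
b2 [[0.424 0.006 0.025]]
b3 [[ 0.468 -0.586  0.025]]
b4 [[ 0.62  -0.574  0.025]]
```

View pics/crop1.png

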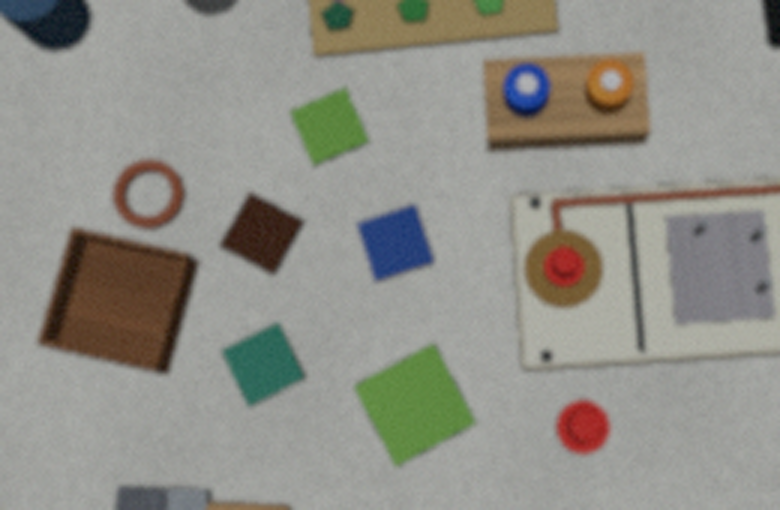

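View pics/crop2.png

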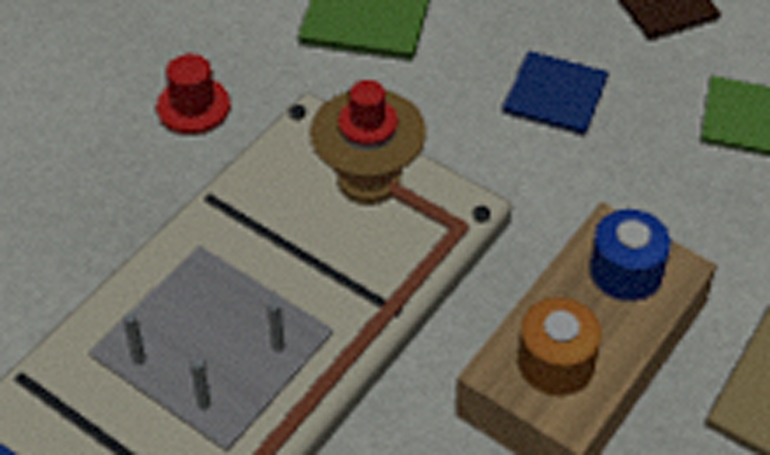

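Close crops confirm the choice. The cap on the coupler is smaller (39 mm disc) than the bench one (48 mm), and the small leaf plate is at (210,162), with the 85 mm one the look-alike. Now I'll move over the drill for a wrist view.

```bash
python3 -m creep '[[[0,4.5,2,0,0,-6,1],[1,9,4,0,0,-12,1],[2,14,6,0,0,-18,1],[3,19,8,0,0,-22,1],[5,23,10,0,0,-22,1]]]'; python3 -m creep '[[[3,4,0,0,0,0,1],[6,8,0,0,0,0,1],[9,12,0,0,0,0,1],[12,16,0,0,0,0,1],[13.5,20,0,0,0,0,1]]]';python3 -m creep '[[[0,3,0,0,0,0,1],[0,3,0,0,0,0,1]]]'
python3 - <<'E'
from h import *
s=arm.observe();print(s["clock"],s["position"],s["ee_rot"],s["force"])
im,c=grab("wrist","w1")
E
```

```text
clock: 0.75
position: [0.312, -0.3407, 0.3409]
ee_rot: [3.14, 0.082, -0.001]
force: [1.1, 0.0, 0.7]
width: 1.001
clock: 1.25
position: [0.4496, -0.1405, 0.3403]
ee_rot: [-3.14, -0.089, -0.001]
force: [0.6, -0.9, -0.4]
width: 0.998
clock: 1.45
position: [0.4484, -0.1078, 0.3404]
ee_rot: [-3.139, -0.099, -0.0]
force: [0.1, -0.5, 1.1]
width: 1.0
1.45 [ 0.44837456 -0.10783656  0.34037608] [-3.13850038e+00 -9.89076463e-02 -2.99909197e-04] [ 0.13936813 -0.47576769  1.09842296]
```

View pics/w1.png

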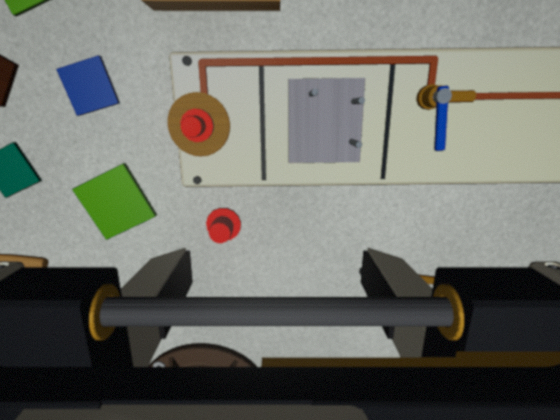

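Wrist view: bed corners near (288,79), (365,77), (361,163) and (288,163), coupler flange at (199,124), tap axis at (443,96), handle end at (440,150).

```bash
python3 - <<'E'
from h import *
im,c=grab("wrist")
hsv=cv2.cvtColor(im,cv2.COLOR_RGB2HSV)
print(hsv[130,310],hsv[130,385-10],hsv[110,275],hsv[120,240],hsv[140,180])
# bed
m=cv2.inRange(hsv,(105,15,60),(135,80,200)); m[:, :270]=0;m[:,385:]=0;m[175:]=0
m=cv2.morphologyEx(cv2.morphologyEx(m,cv2.MORPH_OPEN,np.ones((3,3))),cv2.MORPH_CLOSE,np.ones((9,9)))
k=max(cv2.findContours(m,0,1)[0],key=cv2.contourArea)[:,0,:]
P=onplane(c,k,.03)[:,:2]*1000
print("bed",cv2.minAreaRect(P.astype(np.float32)),len(k))
# flange: brass
m=cv2.inRange(hsv,(8,60,50),(25,255,255)); m[:, :160]=0;m[:,240:]=0;m[160:]=0;m[:88]=0
k=max(cv2.findContours(m,0,1)[0],key=cv2.contourArea)[:,0,:]
P=onplane(c,k,.079)[:,:2]*1000
print("flange",cv2.minEnclosingCircle(P.astype(np.float32)),cv2.fitEllipse(P.astype(np.float32)))
for k in blobs(im,"red",50):
    h=cv2.convexHull(k); print("red",k.mean(0))
for n,uv,z in [("tapax",(443,96),.07),("hend",(440,150),.066),("base1",(171,53),.025),("base2",(183,185),.025),("bl",(563,184),.025),("bl",(560,47),.025)]: print(n,onplane(c,uv,z).round(4))
plates(im,c,["leaf","teal","blue"],.008,100)
cv2.imwrite("pics/w1crop.png",cv2.resize(im[70:170,270:470][:,:,::-1],None,fx=4,fy=4,interpolation=2))
E
```

```text
[124  15 134] [ 33  28 183] [ 35  16 179] [ 39  20 182] [ 20 161 127]
bed ((517.8180541992188, -171.94204711914062), (103.82530975341797, 87.55174255371094), 5.88372278213501) 368
flange ((507.4576416015625, -9.631966590881348), 40.24778747558594) ((505.21014404296875, -9.790633201599121), (73.4347152709961, 75.80155944824219), 74.81074523925781)
red [220.46875 224.59375]
red [193.4516129  124.69892473]
tapax [[ 0.5549 -0.3032  0.07  ]]
hend [[ 0.4912 -0.3151  0.066 ]]
base1 [[0.5881 0.0332 0.025 ]]
base2 [[0.4158 0.0223 0.025 ]]
bl [[ 0.4503 -0.5221  0.025 ]]
bl [[ 0.6248 -0.4605  0.025 ]]
leaf pix [112. 201.] xy mm 377.6 134.9 size 89.6 92.3 ang 28.6
leaf pix [20.  4.] xy mm 632.5 226.7 size 15.7 47.3 ang 3.4
teal pix [ 12. 171.] xy mm 417.5 285.8 size 61.3 64.0 ang 28.1
blue pix [438. 124.] xy mm 519.8 -334.5 size 64.4 14.0 ang 9.5
blue pix [85. 85.] xy mm 542.2 157.3 size 61.9 62.5 ang 19.2
```

View pics/w1crop.png

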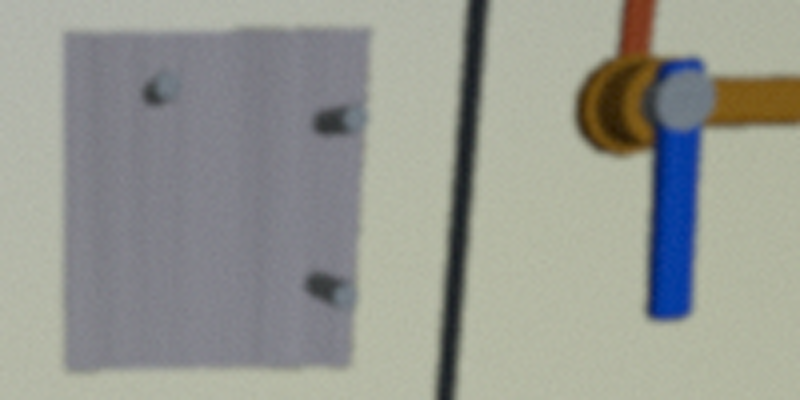

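```bash
cat >> h.py <<'E'
def fit2(loc,w):
    loc=np.array(loc,float);w=np.array(w,float);a=loc-loc.mean(0);b=w-w.mean(0)
    th=np.arctan2((a[:,0]*b[:,1]-a[:,1]*b[:,0]).sum(),(a*b).sum());Rm=np.array([[np.cos(th),-np.sin(th)],[np.sin(th),np.cos(th)]])
    t=w.mean(0)-Rm@loc.mean(0); return np.degrees(th),t,(loc@Rm.T+t-w)
E
python3 - <<'E'
from h import *
im,c=grab("wrist")
loc=[(36,20),(26,-36),(-26,-36)]
b=onplane(c,[(308,93.7),(349.5,100.7),(348,141)],.031)[:,:2]*1000
for zt in(.075,.070):
    t=onplane(c,[(312,91.2),(358.5,99.5),(356.2,143.2)],zt)[:,:2]*1000
    print(zt,t.round(1),fit2(loc,t))
print(b.round(1),fit2(loc,b))
q=onplane(c,[(286,78.5),(362.5,77),(357.5,162),(286.5,162.5)],.03)[:,:2]*1000
print(q.round(1),fit2([(50,55),(50,-55),(-50,-55),(-50,55)],q)); print(fit2([(55,50),(55,-50),(-55,-50),(-55,50)],q))
al=list(t)+[(505.2,-9.8),(554.9,-303.2)]
print(fit2(loc+[(0,160),(30,-135)],al))
E
```

```text
0.075 [[ 550.3 -148.3]
 [ 544.2 -204.1]
 [ 493.4 -208.1]] (np.float64(4.275146788017673), array([ 516.03968152, -170.42446142]), array([[ 0.19693625,  0.50542275],
       [ 0.44139873, -0.29929613],
       [-0.63833498, -0.20612663]]))
0.07 [[ 550.5 -148.8]
 [ 544.4 -205.3]
 [ 493.  -209.3]] (np.float64(4.2751467880177545), array([ 516.04668526, -171.40279672]), array([[-0.06157058,  0.03027354],
       [ 0.25743468, -0.08620846],
       [-0.1958641 ,  0.05593492]]))
[[ 549.2 -147.8]
 [ 543.7 -203. ]
 [ 491.9 -207.4]] (np.float64(4.323975170216298), array([ 515.01097829, -169.68776319]), array([[ 0.16933554,  0.76335524],
       [-0.07683558, -0.65617863],
       [-0.09249996, -0.10717661]]))
[[ 566.1 -117.9]
 [ 573.5 -216.3]
 [ 464.  -224.4]
 [ 457.6 -125.8]] (np.float64(4.113843993943139), array([ 515.31995485, -171.11276059]), array([[-4.83013596,  5.24421922],
       [-4.39518889, -6.09104188],
       [ 5.37041932, -5.15130266],
       [ 3.85490553,  5.99812532]]))
(np.float64(4.1229796848293425), array([ 515.31995485, -171.11276059]), array([[ 0.50709204,  0.62396849],
       [ 0.24055826, -0.7359127 ],
       [ 0.03319132, -0.53105193],
       [-0.78084161,  0.64299614]]))
(np.float64(3.8610728878454723), array([ 516.06959618, -170.7771191 ]), array([[ 0.12397195,  0.40669085],
       [ 0.03416146,  0.33358518],
       [-0.44579748,  0.85058244],
       [ 0.09560545, -1.34027773],
       [ 0.19205862, -0.25058075]]))
```

Bed centre comes out at about (515.5,-170.7) mm, yaw 4.1°, with pins, coupler and tap agreeing to about 1 mm. Board first, at (550,293), yaw -28.

```bash
python3 -m creep '[[[1,4.5,-1,0,0,-6,1],[2,9,-2,0,0,-12,1],[3,13.5,-3,0,0,-18,1],[4,18,-4,0,0,-24,1],[5,22,-6,0,0,-31.7,1]]]' 20; python3 -m creep '[[[2,4,-2,0,0,0,1],[3,8,-4,0,0,0,1],[4,12,-6,0,0,0,1],[5.2,16,-10,0,0,0,1],[5.2,18.1,-14,0,0,0,1]]]';python3 -m creep '[[[0,0,0,0,0,0,1]]]'
python3 - <<'E'
from h import *
s=arm.observe();print(s["clock"],s["position"],s["ee_rot"],s["force"])
im,c=grab("wrist","w2")
plates(im,c,["board"],0.01,300)
E
```

```text
clock: 2.1
position: [0.4991, 0.1074, 0.2812]
ee_rot: [-3.042, 0.78, -0.004]
force: [1.1, -1.0, 0.7]
width: 0.999
clock: 2.6
position: [0.5527, 0.2874, 0.1425]
ee_rot: [-3.043, 0.772, -0.005]
force: [1.8, 0.5, -1.1]
width: 1.0
clock: 2.7
position: [0.5464, 0.2884, 0.1367]
ee_rot: [3.042, -0.762, -0.01]
force: [-0.9, 0.3, 0.4]
width: 1.0
2.7 [0.54641564 0.2884487  0.13667525] [ 3.0422949  -0.76181214 -0.01035856] [-0.88918416  0.3329325   0.41252125]
board pix [494. 359.] xy mm 300.6 174.2 size 130.3 20.0 ang 61.6
board pix [246. 346.] xy mm 430.6 383.3 size 14.2 52.1 ang 76.3
board pix [212. 280.] xy mm 511.3 374.8 size 39.8 33.4 ang 61.7
board pix [277. 194.] xy mm 556.5 284.6 size 46.3 14.8 ang 64.9
```

View pics/w2.png

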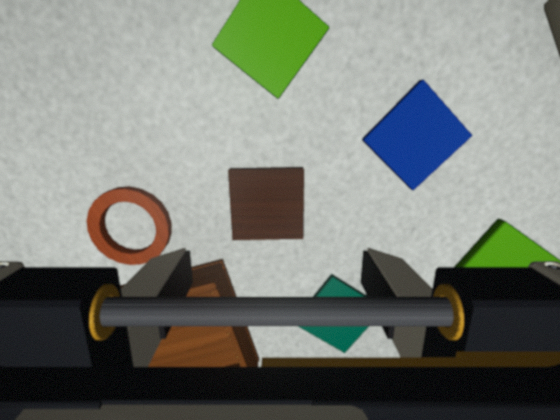

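Board corners at (229,168), (304,167), (304,240), (232,240), nearly aligned with the jaws.

```bash
python3 - <<'E'
from h import *
im,c=grab("wrist")
s=arm.observe();print(s["position"],s["ee_rot"],np.degrees(np.linalg.norm(s["ee_rot"])))
q=onplane(c,[(229,168),(304,167),(304,240),(231.5,240)],.01)*1000
print(q.round(1),q.mean(0)); m=R.from_rotvec(s["ee_rot"]).as_matrix();print(np.degrees(np.arctan2(m[1,0],m[0,0])),m[:,2])
E
```

```text
[0.54974142 0.285199   0.14165246] [ 3.04281149e+00 -7.69751242e-01 -1.55604070e-03] 179.83228666507094
[[595.5 305.1  10. ]
 [566.5 249.5  10. ]
 [507.5 279.2  10. ]
 [538.5 336.5  10. ]] [552.0102599  292.58709009  10.        ]
-28.39299815312105 [-0.00167912 -0.00259458 -0.99999522]
```

```bash
python3 -m creep '[[[0.1,0.8,-4,0,0,0,1],[0.1,0.8,-8,0,0,0,1],[0.1,0.8,-9,0,0,0,1],[0.1,0.8,-9,0,0,0,1]]]'; python3 - <<'E'
from h import *
print(arm.observe()["position"])
E
```

```text
clock: 3.2
position: [0.5513, 0.2921, 0.0529]
ee_rot: [3.043, -0.774, -0.001]
force: [0.4, -0.1, 0.7]
width: 1.002
[0.55129885 0.2920839  0.05294673]
```

```bash
python3 -m creep '[[[0,0.1,-3.2,0,0,0,1],[0,0.1,-3.2,0,0,0,1],[0,0.1,-3.2,0,0,0,0.2],[0,0.1,-3.2,0,0,0,0.2],[0,0.1,-3.2,0,0,0,0.2]]]' 20;python3 -m creep '[[[0,0,0,0,0,0,0.2],[0,0,0,0,0,0,0.2],[0,0,0,0,0,0,0.2]]]'
```

```text
clock: 3.7
position: [0.5517, 0.2957, 0.0227]
ee_rot: [-3.044, 0.77, -0.003]
force: [0.1, 0.6, 0.6]
width: 0.785
clock: 4.0
position: [0.5512, 0.2955, 0.0219]
ee_rot: [-3.045, 0.77, -0.002]
force: [-1.4, -0.9, 7.5]
width: 0.694
```

```bash
python3 -m creep '[[[0,0,5,0,0,0,0.2],[0,-1,10,0,0,0,0.2],[0,-4,14,0,0,5,0.2],[-0.5,-8,17,0,0,10,0.2],[-1,-12.5,18,0,0,16,0.2]]]';python3 -m creep '[[[-0.5,-5,0,0,0,5,0.2],[-1,-10,0,0,0,11,0.2],[-2,-15,0,0,0,16.5,0.2],[-2.5,-20,0,0,0,16.5,0.2],[-3,-25,0,0,0,16.5,0.2]]]';python3 -m creep '[[[0,-4,0,0,0,0,0.2],[0,-8.7,0,0,0,0,0.2],[0,-8.7,0,0,0,0,0.2],[0,-8.7,0,0,0,0,0.2]]]'
python3 - <<'E'
from h import *
s=arm.observe();print(s["position"]);m=R.from_rotvec(s["ee_rot"]).as_matrix();print(np.degrees(np.arctan2(m[1,0],m[0,0])))
im,c=grab("wrist","w3")
E
```

```text
clock: 4.5
position: [0.5419, 0.1709, 0.2047]
ee_rot: [-3.121, 0.329, -0.008]
force: [0.5, -0.5, -0.7]
width: 0.692
clock: 5.0
position: [0.5102, -0.0796, 0.2013]
ee_rot: [3.139, 0.113, 0.001]
force: [1.5, 0.5, 0.1]
width: 0.694
clock: 5.4
position: [0.5105, -0.1659, 0.2009]
ee_rot: [3.14, 0.108, -0.0]
force: [0.5, 0.8, -1.3]
width: 0.69
[ 0.51050747 -0.16593519  0.20089217]
3.95066585045304
```

View pics/w3.png

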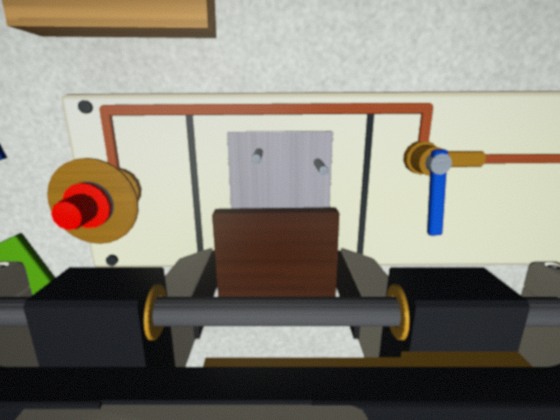

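```bash
python3 - <<'E'
from h import *
im,c=grab("wrist"); s=arm.observe(); p=s["position"][:2]
q=onplane(c,[(215,209),(338,209)],s["position"][2]-.012)[:,:2]
print("plate front corners rel TCP",(q-p)*1000, "fwd mean",((q-p).mean(0)*1000))
b=onplane(c,[(228,131),(332,130)],.03)[:,:2]*1000; print(b,fit2([(50,55)],[b[0]])); 
print(fit2([(55,50),(55,-50)],b))
t=onplane(c,[(258.5,151.5),(321,167.5)],.075)[:,:2]*1000; print("pins",t,fit2([(36,20),(26,-36)],t))
E
```

```text
plate front corners rel TCP [[ 31.41897679  31.87211498]
 [ 35.77121157 -28.33454551]] fwd mean [33.59509418  1.76878473]
[[ 568.15179482 -114.56785618]
 [ 576.02256779 -211.31638187]] (np.float64(0.0), array([ 518.15179482, -169.56785618]), array([[0., 0.]]))
(np.float64(4.650935345650077), array([ 517.26828593, -167.40179504]), array([[-0.11886444,  1.46109658],
       [ 0.11886444, -1.46109658]]))
pins [[ 557.07757484 -146.1124668 ]
 [ 547.70141672 -198.30758738]] (np.float64(-0.05913732661236526), array([ 521.39776942, -164.17803498]), array([[ 0.34081822,  1.89726409],
       [-0.34081822, -1.89726409]]))
```

```bash
python3 -m creep '[[[0,0,-4,0,0,0,0.2],[0,0,-8,0,0,0,0.2],[0,0,-12,0,0,0,0.2],[0,0,-13.5,0,0,0,0.2],[0,0,-14,0,0,0,0.2]]]';python3 -m creep '[[[0,0,-0.3,0,0,0,0.2],[0,0,-0.6,0,0,0,0.2],[0,0,-0.7,0,0,0,0.2],[0,0,-0.7,0,0,0,0.2]]]'
python3 - <<'E'
from h import *
s=arm.observe();print(s["position"],s["force"])
im,c=grab("wrist","w4")
E
```

```text
clock: 6.0
position: [0.5099, -0.1625, 0.059]
ee_rot: [-3.138, -0.117, 0.005]
force: [-0.7, -0.3, 0.5]
width: 0.692
clock: 6.4
position: [0.5113, -0.1647, 0.0546]
ee_rot: [3.139, 0.113, 0.002]
force: [0.2, 0.6, 0.1]
width: 0.692
[ 0.51134383 -0.16474383  0.0545571 ] [0.2452185  0.58952842 0.06224847]
```

View pics/w4.png

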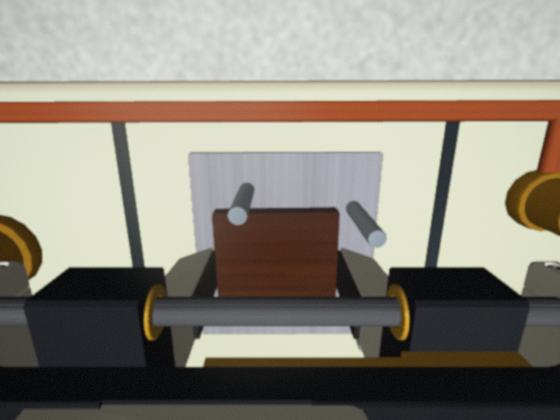

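Plate held just above the bed. Bed far corners at (189,152) and (381,152); the left pin's base at about (248,187), the right one's at about (352,205).

```bash
python3 - <<'E'
from h import *
im,c=grab("wrist"); s=arm.observe(); print(s["position"])
b=onplane(c,[(189,152),(381,152)],.03)[:,:2]*1000
print("bed",b,fit2([(55,50),(55,-50)],b))
b=onplane(c,[(189,152),(381,152)],.03)[:,:2]*1000; print(fit2([(50,55),(50,-55)],b))
q=onplane(c,[(215,209),(338,209)],s["position"][2]-.012)[:,:2]*1000; print("plate",q,"centre",q.mean(0)-32*np.array([np.cos(.0716),np.sin(.0716)]))
t=onplane(c,[(237.5,214.5),(377,238)],.075)[:,:2]*1000; print("pins top",t,fit2([(36,20),(26,-36)],t))
t=onplane(c,[(248,187),(352,205)],.03)[:,:2]*1000; print("pins base",t)
E
```

```text
[ 0.51123253 -0.16479775  0.05447803]
bed [[ 567.99572587 -116.33713667]
 [ 574.96749951 -212.79955981]] (np.float64(4.1338361139132465), array([ 516.62470145, -168.5331042 ]), array([[-0.11843679,  1.63870773],
       [ 0.11843679, -1.63870773]]))
(np.float64(4.1338361139132465), array([ 521.61169339, -168.17267184]), array([[-0.47886915,  6.62569966],
       [ 0.47886915, -6.62569966]]))
plate [[ 542.86557454 -132.06577596]
 [ 547.22610223 -192.31592981]] centre [ 513.12782831 -164.48009572]
pins top [[ 551.75286545 -146.5109758 ]
 [ 545.93257304 -202.12723198]] (np.float64(4.1503620871718345), array([ 517.34502191, -168.58368216]), array([[ 0.05026532,  0.48031414],
       [-0.05026532, -0.48031414]]))
pins base [[ 552.08004083 -146.82016803]
 [ 546.29340931 -202.17831959]]
```

```bash
python3 -m creep '[[[0,0,-0.2,0,0,0,0.2],[0,-0.2,-0.2,0,0,0,0.2],[0.1,-0.35,-0.2,0,0,0,0.2],[0.1,-0.35,-0.2,0,0,0,0.2]]]';python3 -m creep '[[[0,-0.1,0,0,0,0,0.2],[0,-0.1,0,0,0,0,0.2]]]';python3 -m creep '[[[0,-0.1,0,0,0,0,0.2],[0,-0.1,0,0,0,0,0.2]]]'
```

```text
clock: 6.9
position: [0.512, -0.1686, 0.052]
ee_rot: [3.139, 0.112, 0.0]
force: [-1.4, -0.2, 1.6]
width: 0.698
clock: 7.1
position: [0.5121, -0.1693, 0.052]
ee_rot: [3.14, 0.113, 0.001]
force: [0.2, 0.4, 1.6]
width: 0.693
clock: 7.3
position: [0.5121, -0.1695, 0.0519]
ee_rot: [-3.139, -0.114, -0.0]
force: [0.1, 4.2, 3.6]
width: 0.691
```

```bash
python3 -m creep '[[[0.15,-0.05,0,0,0,0,0.2],[0.15,-0.05,0,0,0,0,0.2]]]';python3 -m creep '[[[0.1,0,0,0,0,0,0.2],[0.1,0,0,0,0,0,0.2]]]';python3 -m creep '[[[0.1,0,0,0,0,0,0.2],[0.1,0,0,0,0,0,0.2]]]'
```

```text
clock: 7.5
position: [0.5122, -0.1695, 0.0519]
ee_rot: [-3.138, -0.114, 0.004]
force: [-5.3, 6.5, 9.2]
width: 0.693
clock: 7.7
position: [0.5123, -0.1695, 0.0518]
ee_rot: [-3.138, -0.114, 0.006]
force: [-7.0, 6.9, 13.0]
width: 0.693
clock: 7.9
position: [0.5125, -0.1695, 0.0518]
ee_rot: [-3.138, -0.114, 0.009]
force: [-10.4, 7.1, 16.2]
width: 0.697
```

```bash
python3 -m creep '[[[-0.15,0.05,0.1,0,0,0,0.2],[-0.15,0.05,0.1,0,0,0,0.2],[-0.15,0.05,0.1,0,0,0,0.6],[-0.15,0.05,0.1,0,0,0,0.6],[-0.15,0.05,0.1,0,0,0,0.6]]]';python3 -m creep '[[[0,0,3,0,0,0,0.8],[-2,0,6,0,0,0,1],[-4,0,10,0,0,0,1],[-4,0,10,0,0,0,1],[-4,0,10,0,0,0,1]]]'
python3 - <<'E'
from h import *
s=arm.observe();print(s["position"],s["force"])
im,c=grab("wrist","w5")
cv2.imwrite("pics/w5c.png",cv2.resize(im[80:260,180:420][:,:,::-1],None,fx=3,fy=3,interpolation=2))
E
```

```text
clock: 8.4
position: [0.5142, -0.1709, 0.0529]
ee_rot: [3.139, 0.112, 0.001]
force: [-0.0, -0.0, -0.6]
width: 0.796
clock: 8.9
position: [0.4744, -0.1709, 0.154]
ee_rot: [3.138, 0.112, 0.004]
force: [-0.2, -0.5, 0.0]
width: 0.997
[ 0.47441602 -0.17088015  0.15400632] [-0.23965215 -0.52197377  0.04649735]
```

View pics/w5c.png

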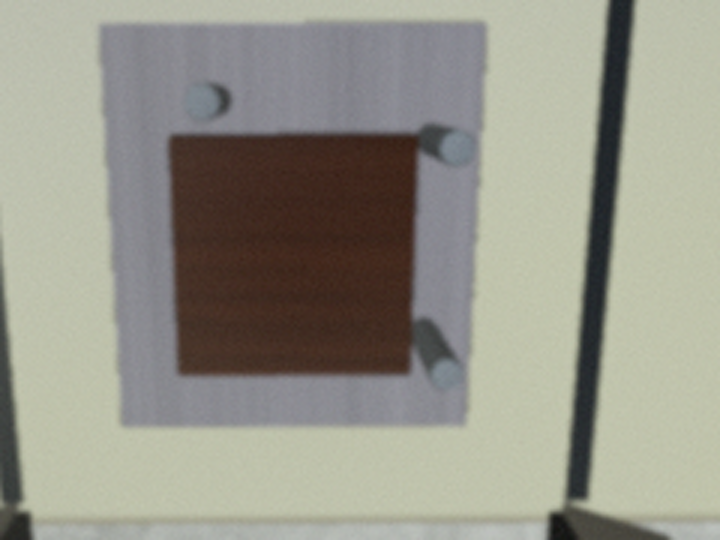

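Board touches the two -y pins but still stands a few mm off the +x pin, so I'll push it from behind with closed fingers.

```bash
python3 - <<'E'
from h import *
im,c=grab("wrist"); s=arm.observe()
o=np.array([180,80])
f=lambda L,z:onplane(c,np.array(L)/3+o,z)[:,:2]*1000
print(fit2([(50,55),(50,-55),(-50,-55),(-50,55)],f([(100,24),(486,21),(467,426),(121,426)],.03)))
print(fit2([(55,50),(55,-50),(-55,-50),(-55,50)],f([(100,24),(486,21),(467,426),(121,426)],.03)))
print(fit2([(32,32),(32,-32),(-32,-32),(-32,32)],f([(169,135),(418,133),(411,375),(178,375)],.04)))
print(fit2([(36,20),(26,-36),(-26,-36)],f([(203,101),(456,147),(446,374)],.075)))
E
python3 -m creep '[[[-1.1,-0.25,-3,0,0,0,0],[-1.1,-0.25,-7,0,0,0,-1],[-1.1,-0.25,-10,0,0,0,-1],[-1.1,-0.25,-10.3,0,0,0,-1],[-1.1,-0.25,-10.3,0,0,0,-1]]]';python3 -m creep '[[[0.3,0,0,0,0,0,-1],[0.6,0.05,0,0,0,0,-1],[0.8,0.05,0,0,0,0,-1],[0.8,0.05,0,0,0,0,-1]]]'
```

```text
(np.float64(4.339499616333897), array([ 516.15793011, -168.49403827]), array([[-4.49791904,  5.73560921],
       [-3.90037636, -6.40490975],
       [ 4.79646191, -5.02031616],
       [ 3.6018335 ,  5.6896167 ]]))
(np.float64(4.341102388114592), array([ 516.15793011, -168.49403827]), array([[ 0.86456671,  1.1297023 ],
       [ 0.70823707, -1.03927289],
       [-0.56602384, -0.41440925],
       [-1.00677994,  0.32397984]]))
(np.float64(4.397304930653046), array([ 511.82911238, -168.90079914]), array([[ 0.38512741,  0.63169201],
       [ 0.30581793, -0.64418162],
       [-0.16261315, -0.3647136 ],
       [-0.52833219,  0.37720321]]))
(np.float64(4.220275219205362), array([ 516.28019266, -168.15150686]), array([[ 0.28532592,  0.70526539],
       [ 0.08193439, -0.44642412],
       [-0.36726031, -0.25884127]]))
clock: 9.5
position: [0.4625, -0.1725, 0.0481]
ee_rot: [-3.139, -0.113, 0.004]
force: [-0.3, -0.9, 0.0]
width: 0.616
clock: 9.9
position: [0.4714, -0.172, 0.0499]
ee_rot: [3.14, 0.114, 0.001]
force: [0.0, -1.4, -0.3]
width: 0.265
```

```bash
python3 -m creep '[[[0,0,0,0,0,0,-1],[0,0,0,0,0,0,-1],[0.1,0,0,0,0,0,-1],[0.2,0,0,0,0,0,-1]]]';python3 -m creep '[[[0.1,0,0,0,0,0,-1],[0.1,0,0,0,0,0,-1]]]';python3 -m creep '[[[0.1,0,0,0,0,0,-1],[0.1,0,0,0,0,0,-1]]]'
```

```text
clock: 10.3
position: [0.4728, -0.1722, 0.0499]
ee_rot: [3.14, 0.113, -0.0]
force: [-1.2, 1.2, 0.5]
width: 0.001
clock: 10.5
position: [0.474, -0.1722, 0.0499]
ee_rot: [3.14, 0.113, 0.0]
force: [0.7, 0.4, -0.4]
width: 0.004
clock: 10.7
position: [0.4742, -0.1722, 0.0497]
ee_rot: [-3.139, -0.113, 0.002]
force: [-3.4, -0.5, 2.0]
width: 0.007
```

```bash
python3 -m creep '[[[0.1,0,0,0,0,0,-1],[0.1,0,0,0,0,0,-1]]]';python3 -m creep '[[[0.1,0,0,0,0,0,-1],[0.1,0,0,0,0,0,-1]]]'
```

```text
clock: 10.9
position: [0.4744, -0.1722, 0.0496]
ee_rot: [-3.139, -0.112, 0.004]
force: [-6.0, -0.2, 4.7]
width: 0.003
clock: 11.1
position: [0.4745, -0.1722, 0.0495]
ee_rot: [-3.139, -0.112, 0.007]
force: [-8.4, 0.6, 6.1]
width: 0.005
```

```bash
python3 -m creep '[[[-0.7,0,0,0,0,0,-1],[-1,0,3,0,0,0,0],[-1,0,7,0,0,0,1],[-1,0,10,0,0,0,1],[-1,0,10,0,0,0,1]]]'
python3 - <<'E'
from h import *
im,c=grab("wrist","w6")
cv2.imwrite("pics/w6c.png",cv2.resize(im[80:260,180:420][:,:,::-1],None,fx=3,fy=3,interpolation=2))
im,c=grab("top","t6"); plates(im,c,["leaf","teal","blue"],0.008,100)
E
```

```text
clock: 11.6
position: [0.4698, -0.1729, 0.1539]
ee_rot: [3.137, 0.113, 0.013]
force: [0.5, 0.3, -0.7]
width: 0.307
leaf pix [238. 255.] xy mm 378.4 134.6 size 84.6 84.9 ang 28.5
leaf pix [209. 162.] xy mm 664.1 228.7 size 58.0 56.7 ang 25.1
teal pix [187. 241.] xy mm 417.0 286.6 size 55.9 57.1 ang 27.7
blue pix [ 18. 215.] xy mm 491.2 797.3 size 24.4 63.7 ang 0.6
blue pix [231. 201.] xy mm 542.8 157.5 size 57.3 56.5 ang 18.3
```

View pics/w6c.png

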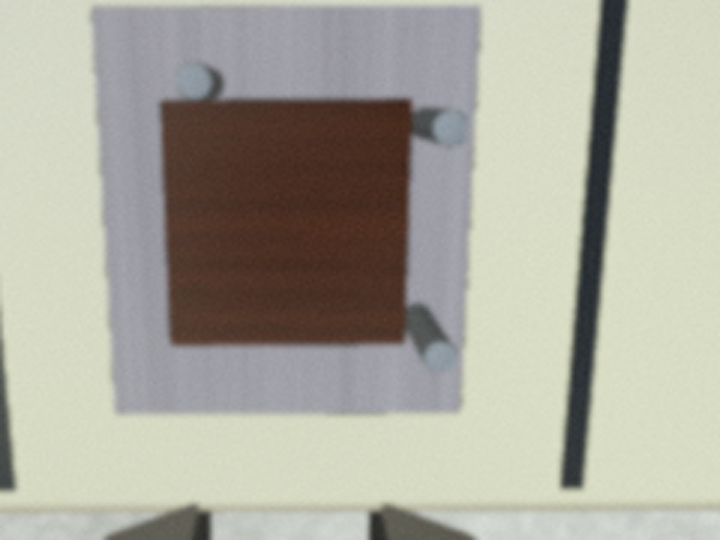

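View pics/t6.png

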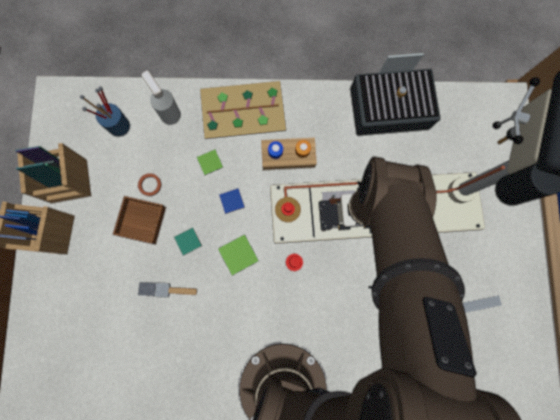

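Board now sits against all three pins, and the blanks are undisturbed. Blue blank next, at (542.6,157.4), yaw about 18.8.

```bash
python3 -m creep '[[[1,3.5,4,0,0,0,1],[2,8,4,0,0,3,1],[3,12.5,4,0,0,7,1],[4,17,4,0,0,11,1],[5,21.5,4,0,0,14.8,1]]]'; python3 -m creep '[[[1,4.5,0,0,0,0,1],[2,9,-3,0,0,0,1],[2.2,11.5,-7,0,0,0,1],[2.2,11.5,-10,0,0,0,1],[2.2,11.5,-10,0,0,0,1]]]'
python3 - <<'E'
from h import *
im,c=grab("wrist","w7");s=arm.observe();print(s["position"]);m=R.from_rotvec(s["ee_rot"]).as_matrix();print(np.degrees(np.arctan2(m[1,0],m[0,0])))
plates(im,c,["blue"],.008,300)
E
```

```text
clock: 12.2
position: [0.5165, 0.0445, 0.1886]
ee_rot: [-3.098, -0.521, 0.002]
force: [-0.3, 0.0, -0.0]
width: 0.827
clock: 12.7
position: [0.5351, 0.1577, 0.0846]
ee_rot: [3.097, 0.52, -0.015]
force: [-0.9, -0.6, -1.0]
width: 0.999
[0.53671228 0.1571862  0.08719335]
18.97713461816463
blue pix [279. 213.] xy mm 543.4 159.0 size 62.4 61.6 ang 19.1
```

View pics/w7.png

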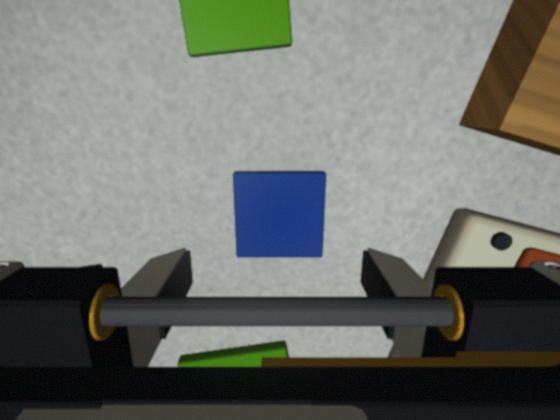

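```bash
python3 -m creep '[[[0.6,0.1,-3,0,0,0,1],[0.6,0.1,-5,0,0,0,1],[0.6,0.1,-5,0,0,0,1]]]';python3 - <<'E'
from h import *
print(arm.observe()["position"])
E
```

```text
clock: 13.05
position: [0.5444, 0.1572, 0.0391]
ee_rot: [3.098, 0.513, -0.004]
force: [0.3, -0.1, -0.7]
width: 0.998
[0.54435884 0.15716677 0.03907825]
```

```bash
python3 -m creep '[[[-0.1,0.1,-1.8,0,0,0,1],[-0.1,0.1,-1.8,0,0,0,1],[-0.1,0.1,-1.8,0,0,0,0.2],[-0.1,0.1,-1.8,0,0,0,0.2],[-0.1,0.1,-1.8,0,0,0,0.2]]]' 20;python3 -m creep '[[[0,0,0,0,0,0,0.2],[0,0,0,0,0,0,0.2],[0,0,0,0,0,0,0.2]]]';python3 -m creep '[[[0,0,4,0,0,0,0.2],[0,0,9,0,0,0,0.2],[0,-2,13,0,0,0,0.2],[0,-6,17,0,0,-4,0.2],[-1,-10,18,0,0,-8,0.2]]]'
```

```text
clock: 13.55
position: [0.5446, 0.1599, 0.0231]
ee_rot: [-3.099, -0.516, -0.003]
force: [0.2, 0.9, -0.3]
width: 0.792
clock: 13.85
position: [0.5443, 0.1598, 0.0225]
ee_rot: [3.099, 0.516, 0.001]
force: [-0.8, -1.0, 7.0]
width: 0.689
clock: 14.35
position: [0.536, 0.0609, 0.2056]
ee_rot: [-3.126, -0.299, -0.01]
force: [1.2, -1.5, -1.4]
width: 0.689
```

```bash
python3 -m creep '[[[-0.5,-4.7,0,0,0,-3,0.2],[-1,-9.4,0,0,0,-6.7,0.2],[-1.5,-14,0,0,0,-6.7,0.2],[-2,-18.5,0,0,0,-6.7,0.2],[-2,-22.5,0,0,0,-6.7,0.2]]]';python3 -m creep '[[[0,0,-4,0,0,0,0.2],[0,0,-8,0,0,0,0.2],[0,0,-11,0,0,0,0.2],[0,0,-13,0,0,0,0.2],[0,0,-13,0,0,0,0.2]]]'
python3 - <<'E'
from h import *
im,c=grab("wrist","w8");s=arm.observe();print(s["position"]);m=R.from_rotvec(s["ee_rot"]).as_matrix();print(np.degrees(np.arctan2(m[1,0],m[0,0])))
E
```

```text
clock: 14.85
position: [0.5126, -0.1676, 0.2019]
ee_rot: [3.139, 0.114, -0.001]
force: [1.1, 0.5, -1.3]
width: 0.69
clock: 15.35
position: [0.5117, -0.1646, 0.0692]
ee_rot: [-3.138, -0.116, 0.008]
force: [0.2, -0.3, -1.1]
width: 0.689
[ 0.51290643 -0.16488426  0.0709715 ]
4.236297141881422
```

View pics/w8.png

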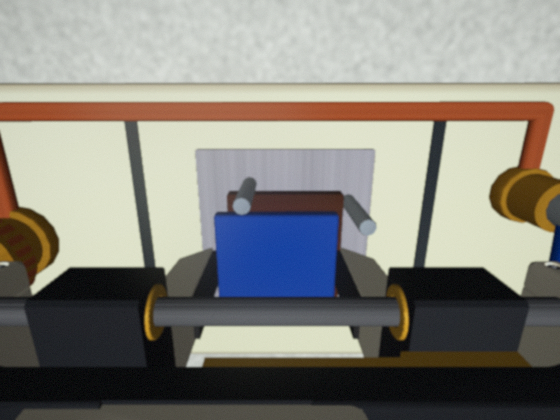

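```bash
python3 -m creep '[[[0,0,-0.4,0,0,0,0.2],[0,0,-0.7,0,0,0,0.2],[0.2,0,-0.7,0,0,0,0.2],[0.3,0,-0.7,0,0,0,0.2]]]';python3 -m creep '[[[0.1,0,0,0,0,0,0.2],[0.1,0,0,0,0,0,0.2]]]';python3 -m creep '[[[0.1,0,0,0,0,0,0.2],[0.1,0,0,0,0,0,0.2]]]'
```

```text
clock: 15.8
position: [0.5175, -0.1653, 0.0655]
ee_rot: [3.139, 0.116, 0.002]
force: [-0.5, 0.1, -1.5]
width: 0.688
clock: 16.0
position: [0.5183, -0.1652, 0.0651]
ee_rot: [3.139, 0.116, 0.001]
force: [0.5, 0.7, -0.2]
width: 0.69
clock: 16.2
position: [0.5186, -0.1652, 0.0648]
ee_rot: [3.139, 0.116, -0.001]
force: [-0.5, 0.2, -0.3]
width: 0.687
```

```bash
python3 -m creep '[[[0.1,0,-0.1,0,0,0,0.2],[0.1,0,-0.1,0,0,0,0.2]]]';python3 -m creep '[[[0.1,0,0,0,0,0,0.2],[0.1,0,0,0,0,0,0.2]]]';python3 -m creep '[[[0.1,0,0,0,0,0,0.2],[0.1,0,0,0,0,0,0.2]]]'
```

```text
clock: 16.4
position: [0.5188, -0.1653, 0.0635]
ee_rot: [-3.139, -0.115, 0.003]
force: [-4.4, 0.2, 0.4]
width: 0.691
clock: 16.6
position: [0.519, -0.1653, 0.0633]
ee_rot: [-3.139, -0.115, 0.006]
force: [-5.4, 0.3, 2.1]
width: 0.691
clock: 16.8
position: [0.5191, -0.1653, 0.0631]
ee_rot: [-3.139, -0.115, 0.008]
force: [-9.2, -0.8, 3.3]
width: 0.691
```

```bash
python3 -m creep '[[[-0.2,-0.2,0,0,0,0,0.2],[-0.2,-0.3,0,0,0,0,0.2]]]';python3 -m creep '[[[0,-0.1,0,0,0,0,0.2],[0,-0.1,0,0,0,0,0.2]]]';python3 -m creep '[[[0,-0.1,0,0,0,0,0.2],[0,-0.1,0,0,0,0,0.2]]]';python3 -m creep '[[[0,-0.1,0,0,0,0,0.2],[0,-0.1,0,0,0,0,0.2]]]'
```

```text
clock: 17.0
position: [0.5191, -0.1679, 0.0635]
ee_rot: [-3.139, -0.116, 0.002]
force: [-4.8, 2.2, -0.5]
width: 0.687
clock: 17.2
position: [0.5192, -0.1689, 0.0635]
ee_rot: [-3.139, -0.116, 0.002]
force: [-4.8, 1.8, -1.1]
width: 0.689
clock: 17.4
position: [0.5192, -0.1691, 0.0635]
ee_rot: [-3.138, -0.117, 0.003]
force: [-5.2, 4.2, -0.0]
width: 0.686
clock: 17.6
position: [0.5192, -0.1692, 0.0635]
ee_rot: [-3.137, -0.118, 0.003]
force: [-6.0, 6.4, 0.6]
width: 0.687
```

```bash
python3 -m creep '[[[-0.1,0.15,-0.1,0,0,0,0.2],[-0.1,0.15,-0.1,0,0,0,0.2],[-0.1,0.15,-0.1,0,0,0,0.6],[-0.1,0.15,-0.1,0,0,0,0.6],[-0.1,0.15,-0.1,0,0,0,0.6]]]';python3 -m creep '[[[0,0,3,0,0,0,0.8],[-2,0,6,0,0,0,1],[-4,0,10,0,0,0,1],[-4,0,10,0,0,0,1]]]'
python3 - <<'E'
from h import *
im,c=grab("wrist","w9");print(arm.observe()["position"])
cv2.imwrite("pics/w9c.png",cv2.resize(im[80:260,180:420][:,:,::-1],None,fx=3,fy=3,interpolation=2))
im,c=grab("top"); plates(im,c,["leaf","teal","blue"],0.008,100)
E
```

```text
clock: 18.1
position: [0.5198, -0.1703, 0.0633]
ee_rot: [3.139, 0.115, 0.003]
force: [0.2, -1.2, -0.4]
width: 0.8
clock: 18.5
position: [0.4796, -0.171, 0.1675]
ee_rot: [3.137, 0.113, 0.01]
force: [1.3, -0.1, -0.8]
width: 0.995
[ 0.47991675 -0.17072424  0.16566351]
leaf pix [238. 255.] xy mm 378.2 134.4 size 84.8 84.8 ang 28.7
leaf pix [209. 162.] xy mm 664.2 228.8 size 57.8 56.7 ang 25.1
teal pix [187. 241.] xy mm 417.1 286.7 size 56.1 56.8 ang 28.3
blue pix [ 20. 216.] xy mm 490.3 795.1 size 74.4 25.4 ang 87.5
```

View pics/w9c.png

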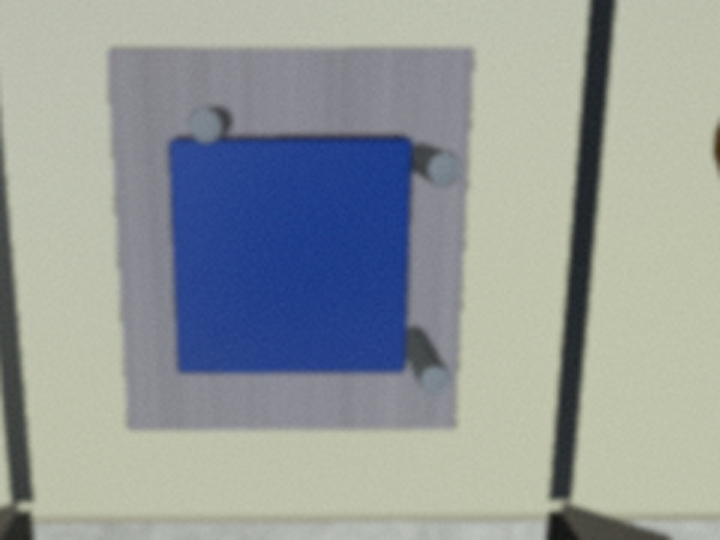

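Blue sits squarely on the board against the pins. Teal next, at (417,287), yaw 28.

```bash
python3 -m creep '[[[-1,4,3,0,0,0,1],[-2,8.8,3,0,0,4,1],[-3,13.5,3,0,0,8,1],[-4,18,3,0,0,12,1],[-5,22.5,3,0,0,16,1]]]'; python3 -m creep '[[[-0.5,4.7,0,0,0,4,1],[-1,9.4,-1,0,0,8,1],[-1.3,14,-2,0,0,8,1],[-1.3,18.5,-4,0,0,8,1],[-1.3,23.2,-6,0,0,8,1]]]';python3 -m creep '[[[0,0,-3,0,0,0,1],[0,0,-5,0,0,0,1],[0,0,-5,0,0,0,1]]]'
python3 - <<'E'
from h import *
im,c=grab("wrist","w10");s=arm.observe();print(s["position"]);m=R.from_rotvec(s["ee_rot"]).as_matrix();print(np.degrees(np.arctan2(m[1,0],m[0,0])))
plates(im,c,["teal"],.008,300)
E
```

```text
clock: 19.1
position: [0.4284, 0.0571, 0.1921]
ee_rot: [-3.092, -0.556, 0.001]
force: [1.3, 0.6, -0.4]
width: 0.996
clock: 19.6
position: [0.4158, 0.2883, 0.1317]
ee_rot: [-3.047, -0.765, 0.001]
force: [1.0, 0.1, -0.0]
width: 0.997
clock: 19.9
position: [0.414, 0.2855, 0.0798]
ee_rot: [3.045, 0.767, -0.01]
force: [0.3, -0.2, 0.4]
width: 1.001
[0.41489357 0.28592912 0.08153117]
28.2559781826149
teal pix [276. 221.] xy mm 418.0 288.2 size 62.6 61.8 ang 28.1
```

View pics/w10.png

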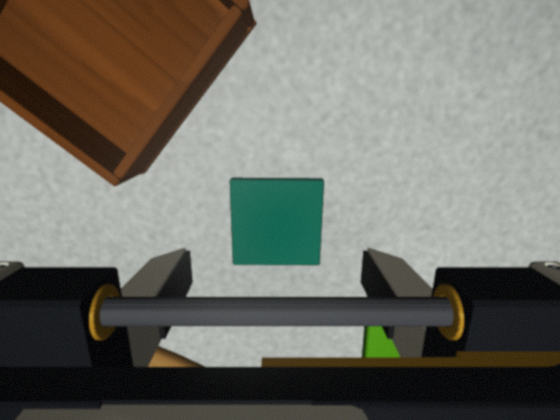

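```bash
python3 -m creep '[[[0.2,0.15,-3,0,0,0,1],[0.2,0.15,-4.5,0,0,0,1],[0.2,0.15,-4.5,0,0,0,1],[0.2,0.15,-4.5,0,0,0,1]]]';python3 - <<'E'
from h import *
print(arm.observe()["position"])
E
```

```text
clock: 20.35
position: [0.4184, 0.2881, 0.0392]
ee_rot: [-3.047, -0.765, -0.001]
force: [0.0, 0.1, 0.4]
width: 1.002
[0.41843066 0.28805771 0.03920941]
```

```bash
python3 -m creep '[[[0,0,-1.8,0,0,0,1],[0,0,-1.8,0,0,0,1],[0,0,-1.8,0,0,0,0.2],[0,0,-1.8,0,0,0,0.2],[0,0,-1.8,0,0,0,0.2]]]' 20;python3 -m creep '[[[0,0,0,0,0,0,0.2],[0,0,0,0,0,0,0.2],[0,0,0,0,0,0,0.2]]]';python3 -m creep '[[[0,0,4,0,0,0,0.2],[0,0,9,0,0,0,0.2],[1,-1,13,0,0,-4,0.2],[2,-5,17,0,0,-8,0.2],[3,-9.5,18,0,0,-12,0.2]]]'
```

```text
clock: 20.85
position: [0.4183, 0.2881, 0.0211]
ee_rot: [-3.046, -0.766, -0.002]
force: [-0.7, -0.1, 0.5]
width: 0.788
clock: 21.15
position: [0.4181, 0.288, 0.0208]
ee_rot: [-3.047, -0.766, -0.001]
force: [-1.6, -0.7, 6.8]
width: 0.69
clock: 21.65
position: [0.4482, 0.1982, 0.2028]
ee_rot: [-3.107, -0.445, -0.008]
force: [1.3, -1.7, -1.7]
width: 0.691
```

```bash
python3 -m creep '[[[1,-4.5,0,0,0,-4,0.2],[2,-9,0,0,0,-8,0.2],[3,-13.5,0,0,0,-12,0.2],[4,-18,0,0,0,-12,0.2],[5,-22.5,0,0,0,-12,0.2]]]';python3 -m creep '[[[0.8,-4.5,0,0,0,0,0.2],[1.6,-9,0,0,0,0,0.2],[1.6,-13.3,0,0,0,0,0.2],[1.6,-13.3,-4,0,0,0,0.2],[1.6,-13.3,-8,0,0,0,0.2]]]';python3 -m creep '[[[0,0,-3,0,0,0,0.2],[0,0,-4.4,0,0,0,0.2],[0,0,-4.4,0,0,0,0.2],[0,0,-4.4,0,0,0,0.2]]]'
python3 - <<'E'
from h import *
im,c=grab("wrist","w11");s=arm.observe();print(s["position"]);m=R.from_rotvec(s["ee_rot"]).as_matrix();print(np.degrees(np.arctan2(m[1,0],m[0,0])))
E
```

```text
clock: 22.15
position: [0.497, -0.0306, 0.1994]
ee_rot: [3.139, 0.116, 0.0]
force: [1.4, -0.2, -0.7]
width: 0.694
clock: 22.65
position: [0.5136, -0.164, 0.1191]
ee_rot: [3.138, 0.11, 0.004]
force: [0.7, 0.3, -1.8]
width: 0.696
clock: 23.05
position: [0.5132, -0.1617, 0.0755]
ee_rot: [-3.139, -0.116, 0.0]
force: [0.5, 0.1, 0.4]
width: 0.693
[ 0.51369436 -0.16178208  0.07608445]
4.231055133878862
```

View pics/w11.png

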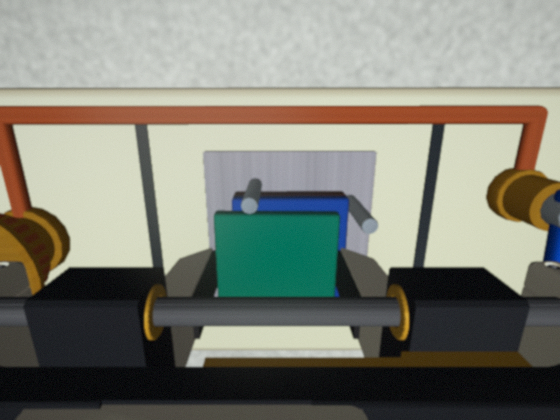

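```bash
python3 -m creep '[[[0,-0.2,-0.4,0,0,0,0.2],[0,-0.2,-0.6,0,0,0,0.2],[0.2,-0.2,-0.6,0,0,0,0.2],[0.35,-0.2,-0.6,0,0,0,0.2]]]';python3 -m creep '[[[0.1,0,0,0,0,0,0.2],[0.1,0,0,0,0,0,0.2]]]';python3 -m creep '[[[0.1,0,0,0,0,0,0.2],[0.1,0,0,0,0,0,0.2]]]';python3 -m creep '[[[0.1,0,0,0,0,0,0.2],[0.1,0,0,0,0,0,0.2]]]'
```

```text
clock: 23.5
position: [0.517, -0.1638, 0.0695]
ee_rot: [3.139, 0.116, 0.001]
force: [-0.4, 0.1, -0.3]
width: 0.692
clock: 23.7
position: [0.5175, -0.1638, 0.0693]
ee_rot: [3.139, 0.116, -0.001]
force: [-0.9, 0.2, -0.5]
width: 0.691
clock: 23.9
position: [0.5177, -0.1638, 0.0691]
ee_rot: [-3.139, -0.116, 0.003]
force: [-5.0, -0.0, 1.5]
width: 0.691
clock: 24.1
position: [0.5178, -0.1638, 0.0689]
ee_rot: [-3.139, -0.116, 0.005]
force: [-6.4, 0.3, 4.6]
width: 0.69
```

x contact reached; now y.

```bash
python3 -m creep '[[[-0.1,-0.25,0.05,0,0,0,0.2],[-0.1,-0.4,0.05,0,0,0,0.2]]]';python3 -m creep '[[[0,-0.1,0,0,0,0,0.2],[0,-0.1,0,0,0,0,0.2]]]';python3 -m creep '[[[0,-0.1,0,0,0,0,0.2],[0,-0.1,0,0,0,0,0.2]]]';python3 -m creep '[[[0,-0.1,0,0,0,0,0.2],[0,-0.1,0,0,0,0,0.2]]]'
```

```text
clock: 24.3
position: [0.5179, -0.1674, 0.0695]
ee_rot: [-3.139, -0.116, 0.002]
force: [-4.7, 1.1, -0.9]
width: 0.687
clock: 24.5
position: [0.518, -0.1687, 0.0694]
ee_rot: [-3.139, -0.116, 0.002]
force: [-4.7, 1.7, -0.3]
width: 0.691
clock: 24.7
position: [0.5181, -0.1691, 0.0694]
ee_rot: [-3.139, -0.117, 0.002]
force: [-4.7, 3.2, -0.7]
width: 0.694
clock: 24.9
position: [0.5181, -0.1692, 0.0694]
ee_rot: [-3.138, -0.118, 0.002]
force: [-5.1, 5.8, -0.4]
width: 0.689
```

```bash
python3 -m creep '[[[-0.1,0.15,-0.1,0,0,0,0.2],[-0.1,0.15,-0.1,0,0,0,0.2],[-0.1,0.15,-0.1,0,0,0,0.6],[-0.1,0.15,-0.1,0,0,0,0.6],[-0.1,0.15,-0.1,0,0,0,0.6]]]';python3 -m creep '[[[0,0,3,0,0,0,0.8],[-2,0,6,0,0,0,1],[-4,0,10,0,0,0,1],[-4,0,10,0,0,0,1]]]'
python3 - <<'E'
from h import *
im,c=grab("wrist","w12");print(arm.observe()["position"])
cv2.imwrite("pics/w12c.png",cv2.resize(im[80:260,180:420][:,:,::-1],None,fx=3,fy=3,interpolation=2))
im,c=grab("top"); plates(im,c,["leaf","teal","blue"],0.008,100)
E
```

```text
clock: 25.4
position: [0.5185, -0.1698, 0.0691]
ee_rot: [3.139, 0.115, 0.003]
force: [-0.0, -0.2, 0.1]
width: 0.794
clock: 25.8
position: [0.4783, -0.1705, 0.1734]
ee_rot: [3.137, 0.113, 0.01]
force: [1.0, -0.2, 0.4]
width: 0.995
[ 0.47856352 -0.17020323  0.17147576]
leaf pix [238. 255.] xy mm 378.2 134.4 size 84.7 84.8 ang 28.7
leaf pix [209. 162.] xy mm 664.0 228.7 size 58.2 56.7 ang 25.1
blue pix [ 17. 215.] xy mm 491.2 802.1 size 24.4 66.1 ang 0.6
```

View pics/w12c.png

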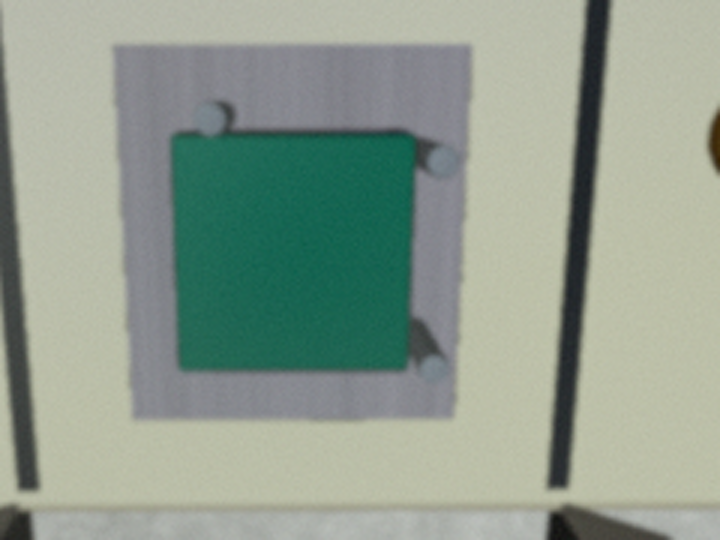

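Teal is good. Small leaf green next, at (664,229), yaw 25.

```bash
python3 -m creep '[[[2,4,2,0,0,4,1],[4,8.4,3,0,0,8,1],[6,12.8,3,0,0,12,1],[8,17,3,0,0,16,1],[10,21.3,3,0,0,21,1]]]'; python3 -m creep '[[[2,4.4,0,0,0,0,1],[4,8.8,0,0,0,0,1],[6,13,0,0,0,0,1],[8.6,17,-2,0,0,0,1],[8.6,18.6,-5,0,0,0,1]]]';python3 -m creep '[[[0,0,-4,0,0,0,1],[0,0,-6.5,0,0,0,1],[0,0,-6.5,0,0,0,1],[0,0,-6.5,0,0,0,1]]]'
python3 - <<'E'
from h import *
im,c=grab("wrist","w13");s=arm.observe();print(s["position"]);m=R.from_rotvec(s["ee_rot"]).as_matrix();print(np.degrees(np.arctan2(m[1,0],m[0,0])))
plates(im,c,["leaf"],.008,300)
E
```

```text
clock: 26.4
position: [0.5783, 0.0455, 0.1976]
ee_rot: [-3.065, -0.69, 0.002]
force: [0.4, -1.0, 0.9]
width: 0.997
clock: 26.9
position: [0.6662, 0.2355, 0.1479]
ee_rot: [-3.062, -0.69, -0.006]
force: [0.7, -0.1, -0.3]
width: 1.001
clock: 27.3
position: [0.6635, 0.2298, 0.083]
ee_rot: [3.066, 0.686, -0.002]
force: [0.1, 1.2, -0.1]
width: 0.998
[0.66436515 0.23008029 0.0844838 ]
25.21048944127019
leaf pix [278. 223.] xy mm 665.7 230.4 size 63.0 62.1 ang 24.8
```

View pics/w13.png

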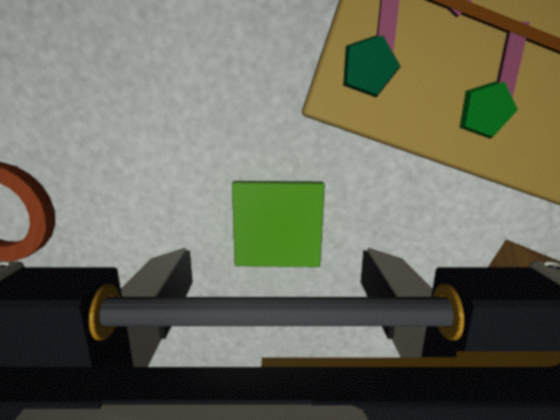

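```bash
python3 -m creep '[[[0.05,0,-3,0,0,0,1],[0.05,0,-4.5,0,0,0,1],[0.05,0,-4.5,0,0,0,1],[0.05,0,-4.5,0,0,0,1]]]';python3 - <<'E'
from h import *
print(arm.observe()["position"])
E
```

```text
clock: 27.75
position: [0.6645, 0.2299, 0.0397]
ee_rot: [-3.066, -0.686, -0.001]
force: [0.0, -1.0, -0.7]
width: 0.998
[0.66452339 0.22989507 0.03969306]
```

```bash
python3 -m creep '[[[0.1,0,-1.85,0,0,0,1],[0.1,0,-1.85,0,0,0,1],[0.1,0,-1.85,0,0,0,0.2],[0.1,0,-1.85,0,0,0,0.2],[0.1,0,-1.85,0,0,0,0.2]]]' 20;python3 -m creep '[[[0,0,0,0,0,0,0.2],[0,0,0,0,0,0,0.2],[0,0,0,0,0,0,0.2]]]';python3 -m creep '[[[0,0,4,0,0,0,0.2],[0,0,9,0,0,0,0.2],[-1,-1,13,0,0,-4,0.2],[-3,-5,17,0,0,-8,0.2],[-5,-9.3,18,0,0,-12,0.2]]]'
```

```text
clock: 28.25
position: [0.6655, 0.2299, 0.0209]
ee_rot: [-3.066, -0.686, -0.001]
force: [-0.3, -0.5, -0.2]
width: 0.788
clock: 28.55
position: [0.6654, 0.2298, 0.0207]
ee_rot: [-3.066, -0.686, -0.001]
force: [-0.4, 0.8, 3.4]
width: 0.688
clock: 29.05
position: [0.6189, 0.1453, 0.2017]
ee_rot: [-3.118, -0.363, -0.009]
force: [1.0, 0.1, -1.2]
width: 0.692
```

```bash
python3 -m creep '[[[-2,-4.3,0,0,0,-4,0.2],[-4,-8.6,0,0,0,-9,0.2],[-6,-12.8,0,0,0,-9,0.2],[-8,-17,0,0,0,-9,0.2],[-9.5,-21.5,0,0,0,-9,0.2]]]';python3 -m creep '[[[-0.6,-4.6,0,0,0,0,0.2],[-0.6,-8.6,0,0,0,0,0.2],[-0.6,-8.6,-4,0,0,0,0.2],[-0.6,-8.6,-8,0,0,0,0.2]]]';python3 -m creep '[[[0,0,-3,0,0,0,0.2],[0,0,-3.7,0,0,0,0.2],[0,0,-3.7,0,0,0,0.2],[0,0,-3.7,0,0,0,0.2]]]'
python3 - <<'E'
from h import *
im,c=grab("wrist","w14");s=arm.observe();print(s["position"]);m=R.from_rotvec(s["ee_rot"]).as_matrix();print(np.degrees(np.arctan2(m[1,0],m[0,0])))
E
```

```text
clock: 29.55
position: [0.5215, -0.073, 0.1982]
ee_rot: [-3.139, -0.117, 0.0]
force: [0.7, -0.0, -1.3]
width: 0.689
clock: 29.95
position: [0.5178, -0.1602, 0.1182]
ee_rot: [3.138, 0.11, 0.005]
force: [-0.1, 0.2, -1.2]
width: 0.689
clock: 30.35
position: [0.5166, -0.1579, 0.0819]
ee_rot: [3.139, 0.116, -0.002]
force: [-4.1, 0.9, -2.9]
width: 0.693
[ 0.51664245 -0.15790229  0.08210354]
4.2322118574291725
```

View pics/w14.png

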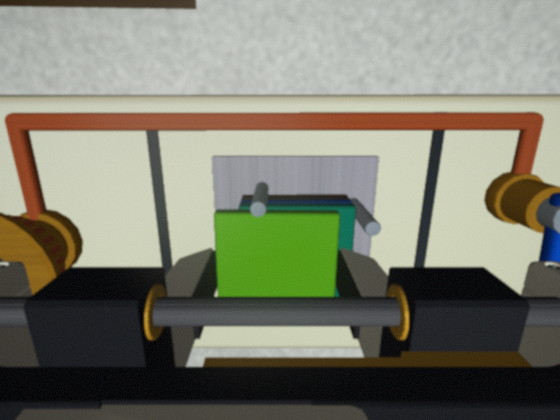

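```bash
python3 -m creep '[[[-0.2,-0.4,0,0,0,0,0.2],[-0.2,-0.6,-0.3,0,0,0,0.2],[-0.2,-0.6,-0.45,0,0,0,0.2],[-0.2,-0.6,-0.45,0,0,0,0.2]]]';python3 -m creep '[[[0.1,0,0,0,0,0,0.2],[0.1,0,0,0,0,0,0.2]]]';python3 -m creep '[[[0.1,0,0,0,0,0,0.2],[0.1,0,0,0,0,0,0.2]]]'
```

```text
clock: 30.8
position: [0.5155, -0.1641, 0.0768]
ee_rot: [3.139, 0.115, 0.002]
force: [0.1, 0.1, -0.6]
width: 0.69
clock: 31.0
position: [0.5165, -0.1638, 0.0767]
ee_rot: [3.139, 0.116, 0.001]
force: [-0.3, 0.7, -1.4]
width: 0.692
clock: 31.2
position: [0.5169, -0.1638, 0.0766]
ee_rot: [-3.139, -0.116, 0.001]
force: [-1.3, 1.5, 1.8]
width: 0.693
```

```bash
python3 -m creep '[[[0.1,0,0.05,0,0,0,0.2],[0.1,0,0.05,0,0,0,0.2]]]';python3 -m creep '[[[0.05,-0.2,0,0,0,0,0.2],[0.05,-0.4,0,0,0,0,0.2]]]';python3 -m creep '[[[0,-0.1,0,0,0,0,0.2],[0,-0.1,0,0,0,0,0.2]]]';python3 -m creep '[[[0,-0.1,0,0,0,0,0.2],[0,-0.1,0,0,0,0,0.2]]]';python3 -m creep '[[[0,-0.1,0,0,0,0,0.2],[0,-0.1,0,0,0,0,0.2]]]'
```

```text
clock: 31.4
position: [0.517, -0.1639, 0.0767]
ee_rot: [-3.139, -0.116, 0.004]
force: [-4.9, 0.3, -1.2]
width: 0.693
clock: 31.6
position: [0.5173, -0.1665, 0.0766]
ee_rot: [-3.138, -0.118, 0.004]
force: [-5.7, 3.9, 1.5]
width: 0.693
clock: 31.8
position: [0.5174, -0.1681, 0.0767]
ee_rot: [-3.138, -0.117, 0.004]
force: [-6.7, 2.6, -0.2]
width: 0.693
clock: 32.0
position: [0.5175, -0.169, 0.0767]
ee_rot: [-3.138, -0.117, 0.004]
force: [-5.9, 3.4, 0.6]
width: 0.693
clock: 32.2
position: [0.5174, -0.1692, 0.0767]
ee_rot: [-3.137, -0.118, 0.004]
force: [-4.7, 4.8, 0.5]
width: 0.695
```

```bash
python3 -m creep '[[[-0.1,0.15,-0.1,0,0,0,0.2],[-0.1,0.15,-0.1,0,0,0,0.2],[-0.1,0.15,-0.1,0,0,0,0.6],[-0.1,0.15,-0.1,0,0,0,0.6],[-0.1,0.15,-0.1,0,0,0,0.6]]]';python3 -m creep '[[[0,0,3,0,0,0,0.8],[-2,0,6,0,0,0,1],[-4,0,10,0,0,0,1],[-4,0,10,0,0,0,1],[-4,0,10,0,0,0,1]]]'
python3 - <<'E'
from h import *
im,c=grab("wrist","w15");s=arm.observe();print(s["position"])
plates(im,c,["leaf"],.064,300)
cv2.imwrite("pics/w15c.png",cv2.resize(im[60:280,:][:,:,::-1],None,fx=1.4,fy=1.4,interpolation=2))
for k in blobs(im,"red",50):
    (x,y),r=cv2.minEnclosingCircle(k); print("red",x,y,r)
E
```

```text
clock: 32.7
position: [0.5183, -0.1695, 0.0763]
ee_rot: [3.139, 0.116, 0.002]
force: [-0.7, 0.4, 0.7]
width: 0.793
clock: 33.2
position: [0.4782, -0.1698, 0.1772]
ee_rot: [3.138, 0.115, 0.004]
force: [-0.0, -0.1, -0.0]
width: 1.002
[ 0.47795007 -0.16950585  0.17621833]
leaf pix [  8. 250.] xy mm 429.8 52.3 size 19.2 27.7 ang 80.0
leaf pix [279. 163.] xy mm 517.2 -168.8 size 62.2 63.0 ang 4.2
red 49.45774459838867 175.5 35.63016891479492
```

View pics/w15c.png

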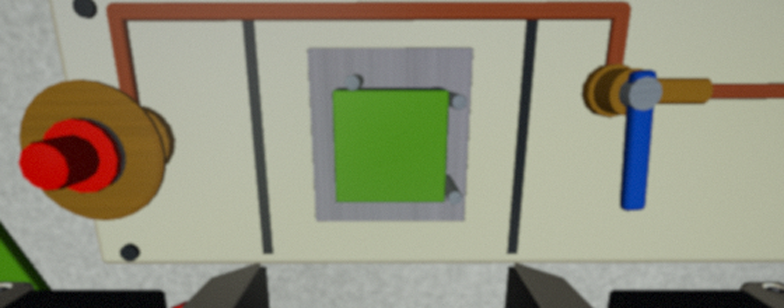

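Pile complete. Now the cap on the coupler.

```bash
python3 -m creep '[[[0,4.7,1.5,0,0,0,1],[-1,9.3,1.5,0,0,0,1],[-2,13.5,1.5,0,0,0,1],[-2,16,1.5,0,0,0,1],[-2,16,1.5,0,0,0,1]]]';python3 -m creep '[[[0,0,0,0,0,0,1]]]'
python3 - <<'E'
from h import *
im,c=grab("wrist","w16");s=arm.observe();print(s["position"])
for k in blobs(im,"red",50):
    (x,y),r=cv2.minEnclosingCircle(k); print("red",x,y,r)
E
```

```text
clock: 33.75
position: [0.4573, -0.0051, 0.1902]
ee_rot: [-3.137, -0.126, 0.002]
force: [0.6, -0.3, 0.5]
width: 1.005
clock: 33.85
position: [0.4576, -0.0091, 0.1902]
ee_rot: [-3.139, -0.118, 0.002]
force: [-0.2, 0.5, -0.1]
width: 1.001
[ 0.45759523 -0.00997742  0.19027607]
red 290.4236145019531 284.0896911621094 23.778076171875
red 281.3666076660156 155.33401489257812 25.820241928100586
```

View pics/w16.png

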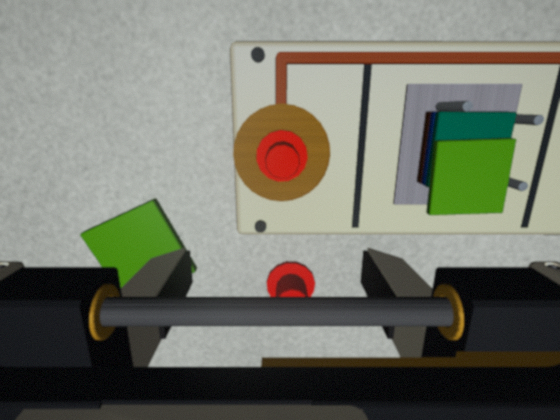

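The leaf blank has just been knocked aside on the pile, now at about (470,177) in the wrist view. I'll measure it and mend.

```bash
python3 - <<'E'
from h import *
im,c=grab("wrist")
for k in blobs(im,"leaf",800):
    P=onplane(c,k,.064)[:,:2]*1000; print(k.mean(0),cv2.minAreaRect(P.astype(np.float32)))
q=onplane(c,[(428,140),(514,138),(505,213),(429,215)],.064)[:,:2]*1000
print(fit2([(32,32),(32,-32),(-32,-32),(-32,32)],q))
im,c=grab("scene","s2"); cv2.imwrite("pics/s2c.png",cv2.resize(im[210:340,170:340][:,:,::-1],None,fx=4,fy=4,interpolation=2))
E
```

```text
[131.04819277 241.81124498] ((412.0561828613281, 114.49568176269531), (60.67295455932617, 76.9585952758789), 29.135644912719727)
[469.18707483 175.1292517 ] ((495.51824951171875, -168.16749572753906), (63.17765808105469, 64.40081787109375), 6.249654769897461)
(np.float64(8.494651923868881), array([ 494.85603027, -168.04120145]), array([[-1.13819636, -4.27347283],
       [ 1.65833577,  1.02593043],
       [ 1.1450403 ,  2.46809413],
       [-1.66517971,  0.77944827]]))
```

View pics/s2c.png

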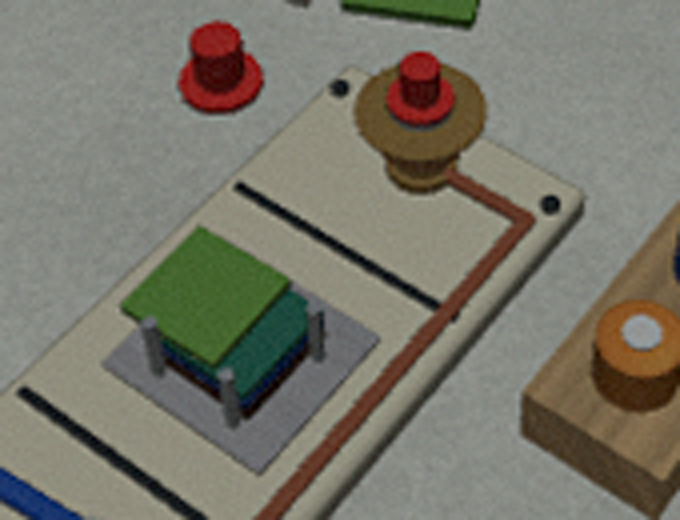

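```bash
python3 -m creep '[[[-0.5,-4.5,0,0,0,0,0],[-1,-9,0,0,0,0,-1],[-1.5,-13.5,0,0,0,0,-1],[-1.5,-16.4,-4,0,0,0,-1],[-1.5,-16.4,-7,0,0,0,-1]]]';python3 -m creep '[[[0,0,-2.5,0,0,0,-1],[0,0,-4,0,0,0,-1],[0,0,-4.2,0,0,0,-1],[0,0,-4.2,0,0,0,-1],[0,0,-4.2,0,0,0,-1]]]';python3 -c "
from h import *
print(arm.observe()['position'])"
```

```text
clock: 34.5
position: [0.4418, -0.1797, 0.1201]
ee_rot: [3.137, 0.102, 0.001]
force: [0.4, -0.1, -1.7]
width: 0.615
clock: 35.0
position: [0.4432, -0.1739, 0.0799]
ee_rot: [3.139, 0.115, 0.002]
force: [0.6, 0.7, -0.0]
width: 0.177
[ 0.44315814 -0.17394074  0.07989178]
```

```bash
python3 -m creep '[[[0,0,-0.4,0,0,0,-1],[0,0,-0.4,0,0,0,-1],[0.6,0,-0.4,0,0,0,-1],[1,0,-0.4,0,0,0,-1]]]';python3 -m creep '[[[0.3,0.02,0,0,0,0,-1],[0.6,0.04,0,0,0,0,-1],[0.9,0.06,0,0,0,0,-1],[1.2,0.08,0,0,0,0,-1],[1.5,0.1,0,0,0,0,-1]]]';python3 -m creep '[[[0.2,0.01,0,0,0,0,-1],[0.4,0.03,0,0,0,0,-1],[0.5,0.03,0,0,0,0,-1],[0.5,0.03,0,0,0,0,-1]]]'
```

```text
clock: 35.4
position: [0.4535, -0.1734, 0.0754]
ee_rot: [3.139, 0.116, 0.001]
force: [-0.2, 0.1, 0.4]
width: 0.006
clock: 35.9
position: [0.4679, -0.1724, 0.0751]
ee_rot: [3.139, 0.116, 0.0]
force: [-0.9, -0.2, -0.1]
width: 0.002
clock: 36.3
position: [0.4728, -0.1721, 0.0751]
ee_rot: [3.139, 0.116, 0.0]
force: [-0.2, 0.3, 0.6]
width: 0.004
```

```bash
python3 -m creep '[[[0.1,0,0,0,0,0,-1],[0.2,0,0,0,0,0,-1]]]';python3 -m creep '[[[0.1,0,0,0,0,0,-1],[0.1,0,0,0,0,0,-1]]]';python3 -m creep '[[[0.1,0,0,0,0,0,-1],[0.1,0,0,0,0,0,-1]]]';python3 -m creep '[[[0.1,0,0,0,0,0,-1],[0.1,0,0,0,0,0,-1]]]'
```

```text
clock: 36.5
position: [0.4743, -0.1721, 0.0751]
ee_rot: [-3.139, -0.116, 0.001]
force: [-3.9, -0.2, 2.5]
width: 0.008
clock: 36.7
position: [0.4744, -0.1722, 0.0749]
ee_rot: [-3.139, -0.115, 0.004]
force: [-5.9, -0.1, 3.8]
width: 0.007
clock: 36.9
position: [0.4744, -0.1722, 0.0748]
ee_rot: [-3.139, -0.115, 0.006]
force: [-7.4, -0.2, 5.1]
width: 0.007
clock: 37.1
position: [0.4746, -0.1722, 0.0747]
ee_rot: [-3.139, -0.115, 0.009]
force: [-10.3, 0.3, 7.7]
width: 0.005
```

```bash
python3 -m creep '[[[-0.8,0,0.1,0,0,0,-1],[-1.2,0,3,0,0,0,-1],[-1.5,0,7,0,0,0,0],[-1.5,0,10,0,0,0,0],[-1.5,0,10,0,0,0,0]]]'
python3 - <<'E'
from h import *
im,c=grab("wrist","w17");s=arm.observe();print(s["position"])
plates(im,c,["leaf"],.064,800)
cv2.imwrite("pics/w17c.png",cv2.resize(im[80:260,180:420][:,:,::-1],None,fx=3,fy=3,interpolation=2))
E
```

```text
clock: 37.6
position: [0.4654, -0.1728, 0.1793]
ee_rot: [3.137, 0.115, 0.013]
force: [-0.1, 0.2, 0.4]
width: 0.213
[ 0.46424583 -0.17259115  0.17725499]
leaf pix [276. 147.] xy mm 516.9 -168.6 size 62.5 62.8 ang 4.5
```

View pics/w17c.png

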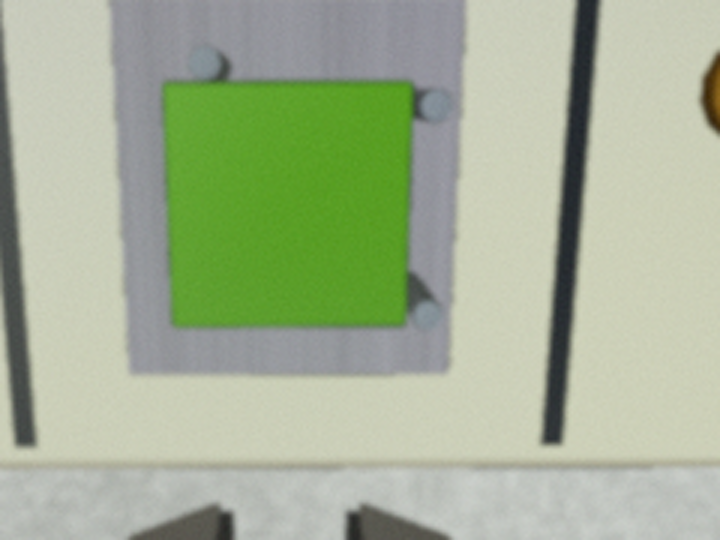

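Leaf is back against the pins at (516.9,-168.6). Now the cap, with its position checked from the earlier w16 view.

```bash
python3 - <<'E'
from h import *
m=arm.camera_model("wrist");A=np.eye(4)
A[:3,:3]=R.from_rotvec([-3.139,-.1165,.001]).as_matrix();A[:3,3]=[.4577,-.0098,.1903]
c=(210/np.tan(np.radians(m["vfov"]/2)),m["cx"],m["cy"],A@m["T_tool_cam"])
print(onplane(c,[(282.5,160)],.114),onplane(c,[(281.5,155)],.088),onplane(c,[(281.7,152.5)],.079))
E
python3 -m creep '[[[1,4.5,1.2,0,0,0,0],[2,9,1.2,0,0,0,0.2],[3,13.5,1.2,0,0,0,0.3],[4.1,16.3,1.2,0,0,0,0.3],[4.1,16.3,1.2,0,0,0,0.3]]]'
python3 - <<'E'
from h import *
im,c=grab("wrist","w18");print(arm.observe()["position"])
E
```

```text
[[ 0.50594219 -0.01000227  0.114     ]] [[ 0.50566683 -0.00973079  0.088     ]] [[ 0.5063636  -0.00995977  0.079     ]]
clock: 38.15
position: [0.5045, -0.0039, 0.1863]
ee_rot: [-3.137, -0.127, -0.001]
force: [0.0, -0.3, -0.4]
width: 0.636
[ 0.50370442 -0.00676127  0.18611334]
```

View pics/w18.png

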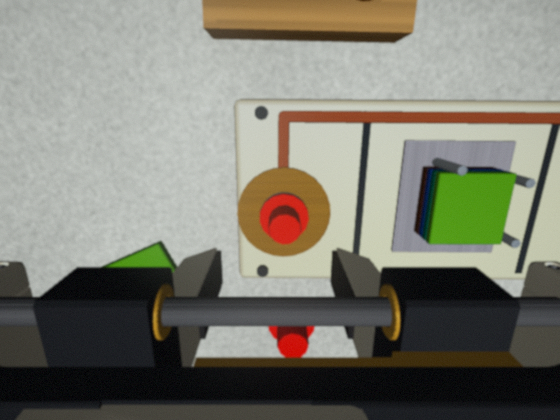

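```bash
python3 -m creep '[[[0.1,0,-3,0,0,0,0.3],[0.1,0,-5,0,0,0,0.3],[0.1,0,-5,0,0,0,0.3],[0.1,0,-5,0,0,0,0.3]]]';python3 -c "
from h import *
print(arm.observe()['position'])"
```

```text
clock: 38.6
position: [0.5041, -0.0101, 0.1369]
ee_rot: [3.139, 0.114, -0.002]
force: [0.6, 0.2, -0.5]
width: 0.649
[ 0.50413346 -0.01014507  0.13686634]
```

```bash
python3 -m creep '[[[0.15,0,-2,0,0,0,0.3],[0.15,0,-2.9,0,0,0,0.3],[0.15,0,-2.9,0,0,0,0.3],[0.15,0,-2.9,0,0,0,-0.8],[0.15,0,-2.9,0,0,0,-0.8]]]' 12;python3 -m creep '[[[0,0,0,0,0,0,-0.8],[0,0,0,0,0,0,-0.8],[0,0,0,0,0,0,-0.8],[0,0,0,0,0,0,-0.8],[0,0,0,0,0,0,-0.8]]]';python3 -m creep '[[[0,0,1,0,0,0,-0.8],[0,0,3,0,0,0,-0.8],[0,0,6,0,0,0,-0.8],[0,1,9,0,0,0,-0.8]]]'
python3 - <<'E'
from h import *
im,c=grab("wrist","w19");print(arm.observe()["position"])
E
```

```text
clock: 39.1
position: [0.5066, -0.0091, 0.109]
ee_rot: [3.139, 0.116, 0.002]
force: [0.2, 0.0, -0.1]
width: 0.525
clock: 39.6
position: [0.5062, -0.0091, 0.1083]
ee_rot: [3.139, 0.116, 0.0]
force: [-0.1, -0.1, 2.3]
width: 0.257
clock: 40.0
position: [0.5057, -0.0003, 0.1995]
ee_rot: [3.139, 0.113, -0.001]
force: [0.4, 0.7, -1.0]
width: 0.255
[0.50819395 0.00285539 0.20439512]
```

View pics/w19.png

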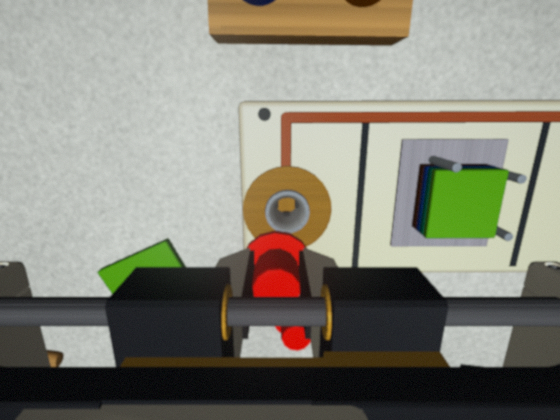

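```bash
python3 - <<'E'
from h import *
im,c=grab("wrist")
print("mouth",onplane(c,[(288,211)],.083))
im,c=grab("top")
q=onplane(c,[(125,197.3),(165.3,206),(155,243.3),(114,234)],.045)[:,:2]*1000; print(q,q.mean(0)); print(arm.observe()["position"])
E
python3 -m creep '[[[0,4.8,0,0,0,0,-0.8],[-0.5,9.5,0,0,0,0,-0.8],[-1,14.3,0,0,0,0,-0.8],[-1.5,19,0,0,0,0,-0.8],[-1.5,23.8,0,0,0,0,-0.8]]]';python3 -m creep '[[[0,4.8,0,0,0,0,-0.8],[0,9.5,0,0,0,0,-0.8],[0,14.3,0,0,0,0,-0.8],[0,18,0,0,0,0,-0.8],[0,18,0,0,0,0,-0.8]]]'
python3 - <<'E'
from h import *
im,c=grab("wrist","w20");print(arm.observe()["position"])
E
```

```text
mouth [[ 0.50783355 -0.00667695  0.083     ]]
[[541.34352207 468.13366856]
 [516.42791225 348.24093858]
 [406.25467537 372.22779016]
 [432.24481694 492.3766489 ]] [474.06773166 420.24476155]
[0.50739888 0.0016777  0.2005476 ]
clock: 40.65
position: [0.4899, 0.24, 0.1975]
ee_rot: [3.138, 0.115, -0.002]
force: [1.0, -0.5, -0.1]
width: 0.26
clock: 41.15
position: [0.4882, 0.4248, 0.1969]
ee_rot: [-3.136, -0.127, 0.004]
force: [-0.4, -0.5, -0.4]
width: 0.26
[0.48934462 0.42132506 0.19670296]
```

View pics/w20.png

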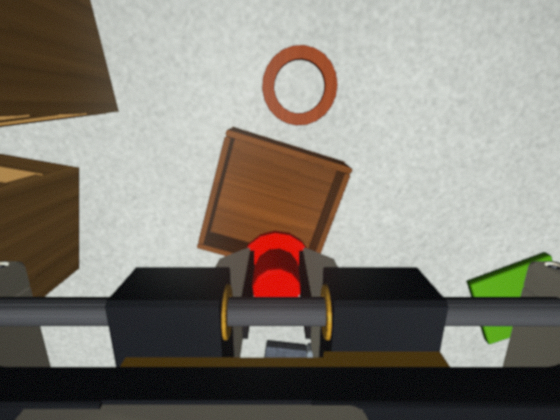

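```bash
python3 - <<'E'
from h import *
im,c=grab("wrist")
print("box",onplane(c,[(232,128),(350,168),(318,262),(198,247)],.045).mean(0),onplane(c,[(232,128),(350,168)],.045))
E
python3 -m creep '[[[-1.5,-0.2,-4,0,0,0,-0.8],[-1.5,-0.2,-8,0,0,0,-0.8],[-1.5,-0.2,-11,0,0,0,-0.8],[-1.5,-0.2,-13,0,0,0,-0.8],[-1.5,-0.2,-13,0,0,0,-0.8]]]'
python3 - <<'E'
from h import *
im,c=grab("wrist","w21");print(arm.observe()["position"])
E
```

```text
box [0.48408763 0.42304796 0.045     ] [[0.55038245 0.46527857 0.045     ]
 [0.52355518 0.35738952 0.045     ]]
clock: 41.75
position: [0.4754, 0.4129, 0.0649]
ee_rot: [3.134, 0.112, -0.006]
force: [-0.1, 0.0, -0.9]
width: 0.255
[0.4761499  0.41424578 0.06700222]
```

View pics/w21.png

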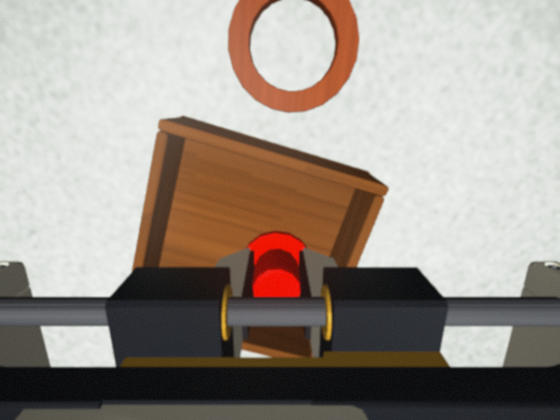

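```bash
python3 -m creep '[[[0.3,0.9,0,0,0,0,-0.8],[0.3,0.9,-1.3,0,0,0,-0.8],[0.3,0.9,-1.6,0,0,0,-0.8],[0.3,0.9,-1.6,0,0,0,-0.8]]]';python3 -m creep '[[[0,0,0,0,0,0,-0.1],[0,0,0,0,0,0,-0.1],[0,0,0,0,0,0,-0.1],[0,0,0,0,0,0,-0.1]]]';python3 -m creep '[[[0,0,4,0,0,0,-0.1],[0,0,8,0,0,0,-0.1],[0,0,12,0,0,0,0.2],[0,-2,15,0,0,0,0.4]]]'
python3 - <<'E'
from h import *
im,c=grab("wrist","w22");print(arm.observe()["position"])
E
```

```text
clock: 42.2
position: [0.4788, 0.4255, 0.0516]
ee_rot: [3.139, 0.116, -0.001]
force: [0.8, -0.4, 0.1]
width: 0.258
clock: 42.6
position: [0.4792, 0.426, 0.0524]
ee_rot: [-3.139, -0.116, -0.0]
force: [-0.5, -0.0, 0.2]
width: 0.45
clock: 43.0
position: [0.4785, 0.4089, 0.2051]
ee_rot: [-3.135, -0.121, -0.002]
force: [-0.2, 0.5, -0.3]
width: 0.575
[0.48126041 0.40513993 0.20955365]
```

View pics/w22.png

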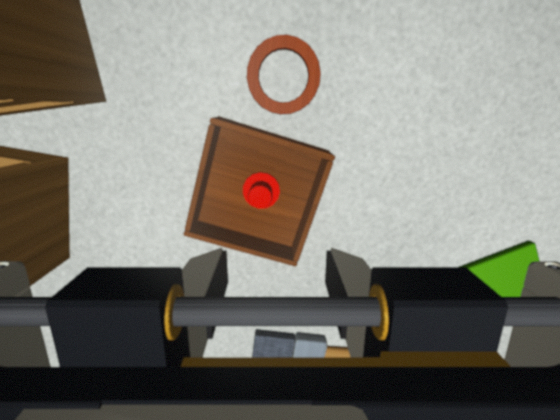

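Cap is in the box. Now the blue cartridge: close view first.

```bash
python3 -m creep '[[[1.5,-4.5,0,0,0,0,0.35],[3,-9,0,0,0,0,0.35],[4.5,-13.5,0,0,0,0,0.35],[6,-18,0,0,0,0,0.35],[7.5,-22.5,0,0,0,0,0.35]]]';python3 -m creep '[[[1.5,-4.5,0,0,0,0,0.35],[3,-9,0,0,0,0,0.35],[5,-13.5,0,0,0,0,0.35],[6.5,-15.7,0,0,0,0,0.35],[6.5,-15.7,0,0,0,0,0.35]]]';python3 -m creep '[[[0,0,0,0,0,0,0.35]]]'
python3 - <<'E'
from h import *
im,c=grab("wrist","w23");print(arm.observe()["position"])
for k in blobs(im,"blue",200):
    print(cv2.minEnclosingCircle(k))
E
```

```text
clock: 43.55
position: [0.5544, 0.1789, 0.2022]
ee_rot: [3.139, 0.116, 0.001]
force: [1.2, 0.2, 0.1]
width: 0.676
clock: 44.05
position: [0.6207, 0.0179, 0.2017]
ee_rot: [3.137, 0.104, 0.001]
force: [-0.1, 0.0, 0.0]
width: 0.677
clock: 44.15
position: [0.619, 0.0235, 0.2018]
ee_rot: [-3.139, -0.114, 0.001]
force: [-0.6, 0.6, -0.1]
width: 0.678
[0.61865366 0.02482679 0.20192542]
((278.5, 126.26786041259766), 29.005643844604492)
```

View pics/w23.png

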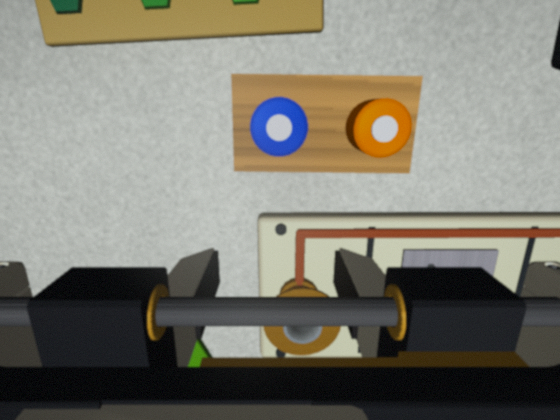

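```bash
python3 - <<'E'
from h import *
im,c=grab("wrist");print(arm.observe()["position"])
print(onplane(c,[(279,126.5),(383,127.5)],.084),onplane(c,[(279,127),(385,128.5)],.089))
# top-face ellipse width
print(onplane(c,[(250,126),(307.5,126)],.084))
E
```

```text
[0.61857003 0.02546356 0.2020756 ]
[[ 0.68617494  0.02820323  0.084     ]
 [ 0.69141474 -0.05188535  0.084     ]] [[ 0.68606819  0.0282288   0.089     ]
 [ 0.69095752 -0.05191538  0.089     ]]
[[0.68487969 0.05053347 0.084     ]
 [0.68818638 0.0063216  0.084     ]]
```

```bash
python3 -m creep '[[[3.5,0.2,0,0,0,0,0.35],[6.7,0.2,-2,0,0,0,0.35],[6.7,0.2,-6,0,0,0,0.35],[6.7,0.2,-8,0,0,0,0.35],[6.7,0.2,-8,0,0,0,0.35]]]';python3 -m creep '[[[0,0,0,0,0,0,0.35]]]'
python3 - <<'E'
from h import *
im,c=grab("wrist","w24");print(arm.observe()["position"])
E
```

```text
clock: 44.75
position: [0.6834, 0.0275, 0.1186]
ee_rot: [-3.139, -0.12, 0.01]
force: [-0.1, 0.7, -0.2]
width: 0.677
clock: 44.85
position: [0.686, 0.0273, 0.1228]
ee_rot: [-3.139, -0.119, -0.0]
force: [1.0, 0.4, 0.1]
width: 0.677
[0.68669715 0.02711368 0.12376197]
```

View pics/w24.png

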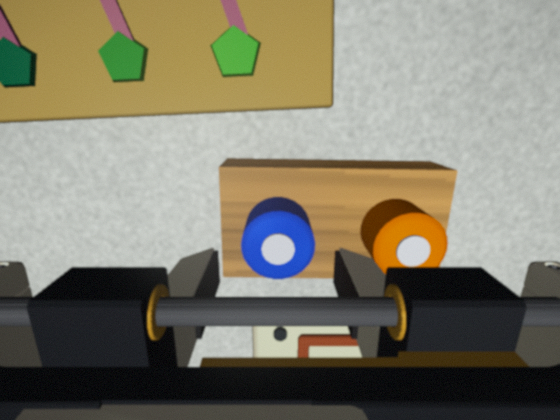

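```bash
python3 - <<'E'
from h import *
im,c=grab("wrist");print(arm.observe()["position"],onplane(c,[(278,244.5)],.084))
E
python3 -m creep '[[[0,0,-2.5,0,0,0,0.35],[0,0,-4.5,0,0,0,0.35],[0,0,-5.5,0,0,0,0.35],[0,0,-5.5,0,0,0,0.35],[0,0,-5.5,0,0,0,0.35]]]'
```

```text
[0.68699945 0.02686454 0.1241908 ] [[0.68972845 0.02662246 0.084     ]]
clock: 45.45
position: [0.6869, 0.0261, 0.0685]
ee_rot: [-3.139, -0.116, -0.003]
force: [0.7, 0.4, 0.3]
width: 0.672
```

```bash
python3 -m creep '[[[0.1,0,0,0,0,0,-0.2],[0.1,0,0,0,0,0,-0.2],[0.1,0,0,0,0,0,-0.2],[0.1,0,0,0,0,0,-0.2],[0.1,0,0,0,0,0,-0.2]]]' 25;python3 -m creep '[[[0,0,0,0,0,0,-0.2],[0,0,2,0,0,0,-0.2],[0,0,5,0,0,0,-0.2],[0,0,9,0,0,0,-0.2],[0,0,13,0,0,0,-0.2]]]';python3 -m creep '[[[0,0,0,0,0,0,-0.2],[0,0,0,0,0,0,-0.2]]]'
python3 - <<'E'
from h import *
im,c=grab("wrist","w25");print(arm.observe()["position"],arm.observe()["force"])
E
```

```text
clock: 45.95
position: [0.6877, 0.026, 0.068]
ee_rot: [-3.139, -0.116, -0.002]
force: [-1.0, 0.2, 6.5]
width: 0.496
clock: 46.45
position: [0.6863, 0.0257, 0.1976]
ee_rot: [3.139, 0.116, -0.003]
force: [0.9, -0.5, -1.7]
width: 0.494
clock: 46.65
position: [0.6873, 0.0259, 0.1977]
ee_rot: [3.139, 0.116, 0.002]
force: [-0.7, 0.2, -2.5]
width: 0.496
[0.68643125 0.02569583 0.19620583] [-0.26540228 -0.32676945 -3.48640414]
```

View pics/w25.png

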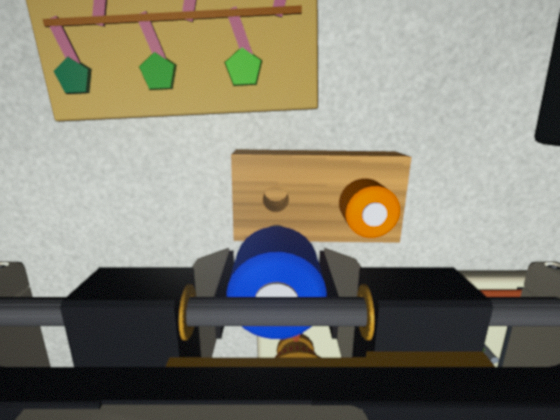

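```bash
python3 - <<'E'
from h import *
im,c=grab("wrist");s=arm.observe();print(s["position"],onplane(c,[(276,200)],.042))
# held: bottom (shoulder) outline front edge / top disc
hsv=cv2.cvtColor(im,cv2.COLOR_RGB2HSV)
cv2.imwrite("pics/w25c.png",cv2.resize(im[180:360,180:380][:,:,::-1],None,fx=3,fy=3,interpolation=2))
E
```

```text
[0.6860531  0.02563507 0.19541503] [[0.68478893 0.02615528 0.042     ]]
```

View pics/w25c.png

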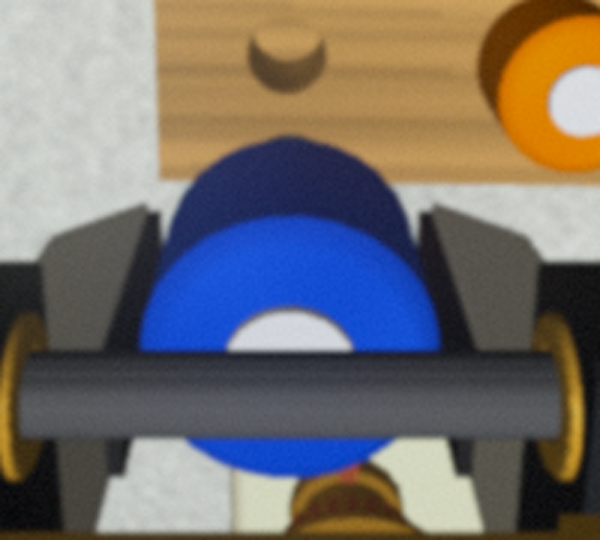

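```bash
python3 - <<'E'
from h import *
im,c=grab("wrist");s=arm.observe();p=s["position"];print(p,s["joints"])
print((onplane(c,[(276.7,295),(276.7,251.7),(276.7,338.3)],p[2]+.016)-p)*1000)
E
```

```text
[0.68596014 0.02563617 0.19512785] [ 0.0366607   0.59084933 -0.24720074  1.44436131  0.15132211  1.12846523
 -1.732583  ]
[[  3.18516723   0.31910398  16.        ]
 [ 23.85895572   1.86219436  16.        ]
 [-19.49194304  -1.37351423  16.        ]]
```

```bash
python3 -m creep '[[[-4,-0.8,0,0,0,0,-0.2],[-8,-1.6,0,0,0,0,-0.2],[-12,-2.4,0,0,0,0,-0.2],[-16,-3.2,0,0,0,0,-0.2],[-18.2,-3.6,0,0,0,0,-0.2]]]';python3 -m creep '[[[0,0,-1.5,0,0,0,-0.2],[0,0,-2.5,0,0,0,-0.2],[0,0,-2.5,0,0,0,-0.2],[0,0,-2.5,0,0,0,-0.2]]]'
python3 - <<'E'
from h import *
im,c=grab("wrist","w26");print(arm.observe()["position"],arm.observe()["force"])
im,c=grab("scene","s26");cv2.imwrite("pics/s26c.png",cv2.resize(im[170:290,210:350][:,:,::-1],None,fx=5,fy=5,interpolation=2))
E
```

```text
clock: 47.3
position: [0.5009, -0.0111, 0.1956]
ee_rot: [3.139, 0.115, -0.007]
force: [-0.1, 0.2, -2.0]
width: 0.497
clock: 47.7
position: [0.5053, -0.0099, 0.1715]
ee_rot: [-3.139, -0.116, 0.002]
force: [-0.4, -0.9, -1.7]
width: 0.493
[ 0.50550253 -0.00985898  0.17189276] [-0.56434017 -0.1870718  -1.84493042]
```

View pics/s26c.png

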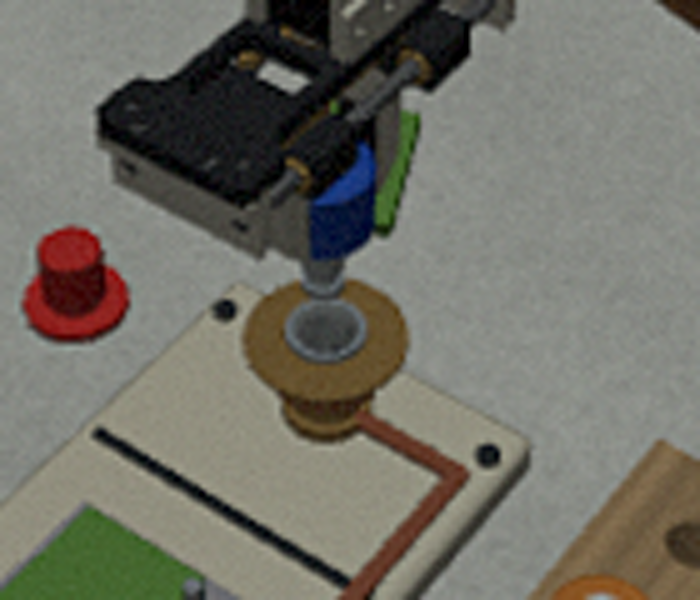

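View pics/w26.png

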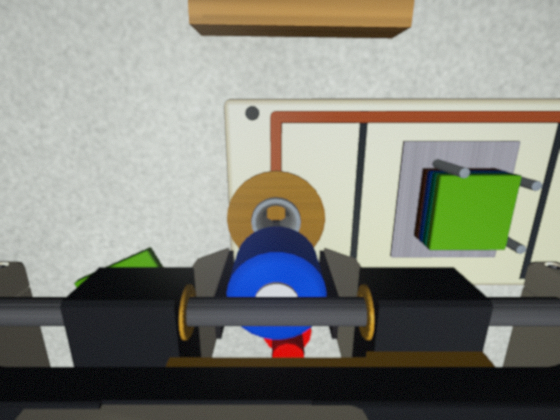

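```bash
python3 - <<'E'
from h import *
m=arm.camera_model("scene");c=(210/np.tan(np.radians(m["vfov"]/2)),m["cx"],m["cy"],np.array(m["cam_to_world"]))
for z in(.108,.110,.112): print(onplane(c,[(274.3,227.5)],z))
print(onplane(c,[(275.2,235.8)],.083)); print(arm.observe()["position"])
im,c=grab("wrist"); print("w mouth",onplane(c,[(277,215.5)],.083),"flange",onplane(c,[(277,213)],.079))
E
```

```text
[[ 0.50539042 -0.01166037  0.108     ]]
[[ 0.50664325 -0.01306014  0.11      ]]
[[ 0.50789608 -0.01445991  0.112     ]]
[[ 0.50822943 -0.01225373  0.083     ]]
[ 0.50567583 -0.00986236  0.17214747]
w mouth [[ 0.51054751 -0.00969303  0.083     ]] flange [[ 0.51120786 -0.00964895  0.079     ]]
```

```bash
python3 -m creep '[[[0.15,0,-1,0,0,0,-0.2],[0.15,0,-2,0,0,0,-0.2],[0.15,0,-2.5,0,0,0,-0.2],[0.15,0,-3,0,0,0,-0.2]]]';python3 -m creep '[[[0,0,-0.4,0,0,0,-0.2],[0,0,-0.8,0,0,0,-0.2],[0,0,-0.8,0,0,0,-0.2]]]'
```

```text
clock: 48.25
position: [0.5062, -0.0101, 0.1412]
ee_rot: [3.139, 0.116, -0.002]
force: [-0.3, 0.1, -2.4]
width: 0.496
clock: 48.55
position: [0.5063, -0.0101, 0.1336]
ee_rot: [3.139, 0.116, -0.001]
force: [0.9, 0.0, -3.1]
width: 0.498
```

```bash
python3 -m creep '[[[0,0,-0.4,0,0,0,-0.2],[0,0,-0.8,0,0,0,-0.2],[0,0,-0.8,0,0,0,-0.2]]]';python3 -m creep '[[[0,0,-0.2,0,0,0,-0.2],[0,0,-0.3,0,0,0,-0.2]]]'
```

```text
clock: 48.85
position: [0.5063, -0.0102, 0.1257]
ee_rot: [3.139, 0.116, -0.001]
force: [-0.6, 0.4, -1.5]
width: 0.497
clock: 49.05
position: [0.5067, -0.0101, 0.1231]
ee_rot: [3.139, 0.116, 0.0]
force: [0.4, -0.2, -1.9]
width: 0.496
```

```bash
python3 -m creep '[[[0,0,-0.1,0,0,0,-0.2],[0,0,-0.2,0,0,0,-0.2],[0,0,-0.2,0,0,0,-0.2]]]';python3 -c "
from h import *
print(arm.observe()['position'],arm.observe()['force'])"
```

```text
clock: 49.35
position: [0.5068, -0.0101, 0.1214]
ee_rot: [3.139, 0.116, 0.0]
force: [-1.3, -0.2, 2.1]
width: 0.499
[ 0.50675151 -0.0101083   0.12138061] [-1.32486239 -0.17308781  2.13199529]
```

```bash
python3 -m creep '[[[0,0,0,0,0,0,0.2],[0,0,0,0,0,0,0.3],[0,0,0,0,0,0,0.3],[0,0,0,0,0,0,0.3]]]';python3 -m creep '[[[0,0,3,0,0,0,0.3],[0,0,6,0,0,0,0.3],[-2,0,9,0,0,0,0.3],[-4,0,10,0,0,0,0.3],[-4,0,10,0,0,0,0.3]]]'
python3 - <<'E'
from h import *
im,c=grab("wrist","w27");print(arm.observe()["position"],arm.observe()["force"])
im,c=grab("scene","s27");cv2.imwrite("pics/s27c.png",cv2.resize(im[170:290,210:350][:,:,::-1],None,fx=5,fy=5,interpolation=2))
E
```

```text
clock: 49.75
position: [0.5066, -0.0101, 0.1211]
ee_rot: [3.139, 0.116, 0.0]
force: [-0.3, -0.2, -0.6]
width: 0.648
clock: 50.25
position: [0.4655, -0.0101, 0.2227]
ee_rot: [3.139, 0.116, 0.003]
force: [0.3, -0.2, -0.4]
width: 0.652
[ 0.46636723 -0.01020576  0.2219086 ] [-0.1584197  -0.49093852 -0.358228  ]
```

View pics/s27c.png

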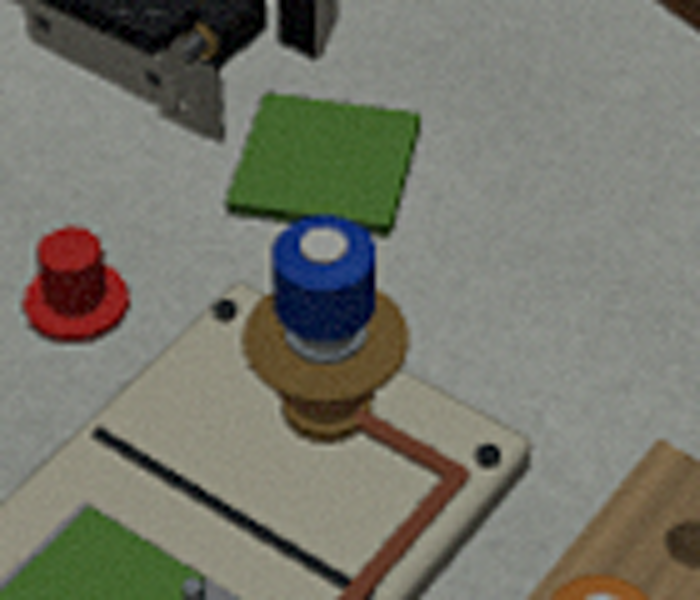

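View pics/w27.png

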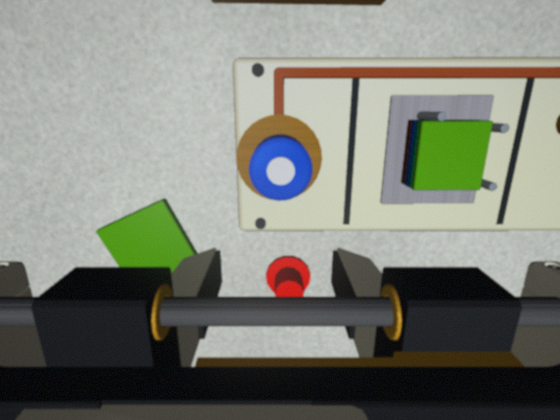

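Cartridge stands upright on the locks. Next I'll tilt the tool about the jaw axis so the body clears the cartridge, straddle it, and press the flange.

```bash
python3 -m creep '[[[1,0,0,0.5,-7.5,0,0.3],[2,0,0,1,-15,0,0.3],[3,0,0,1.6,-22.5,0,0.3],[3.1,0,0,2.2,-29.9,0,0.3],[3.1,0,0,2.2,-29.9,0,0.3]]]';python3 -m creep '[[[0,0,-2,0,0,0,0.3],[0,0,-4,0,0,0,0.3],[0,0,-4,0,0,0,0.3],[0,0,-4,0,0,0,0.3]]]'
python3 - <<'E'
from h import *
s=arm.observe();print(s["position"],s["force"],R.from_rotvec(s["ee_rot"]).as_matrix().round(3))
im,c=grab("wrist","w28")
im,c=grab("scene","s28");cv2.imwrite("pics/s28c.png",cv2.resize(im[130:290,190:360][:,:,::-1],None,fx=4,fy=4,interpolation=2))
E
```

```text
clock: 50.85
position: [0.4935, -0.0107, 0.2179]
ee_rot: [-3.017, -0.111, -0.801]
force: [-0.6, -0.1, -1.2]
width: 0.649
clock: 51.25
position: [0.4986, -0.0099, 0.1811]
ee_rot: [-3.016, -0.112, -0.803]
force: [-0.3, 0.3, 0.4]
width: 0.652
[ 0.49856526 -0.00990903  0.1810595 ] [-0.28009684  0.25223237  0.35239338] [[ 0.865  0.074  0.496]
 [ 0.065 -0.997  0.036]
 [ 0.497  0.001 -0.868]]
```

View pics/s28c.png

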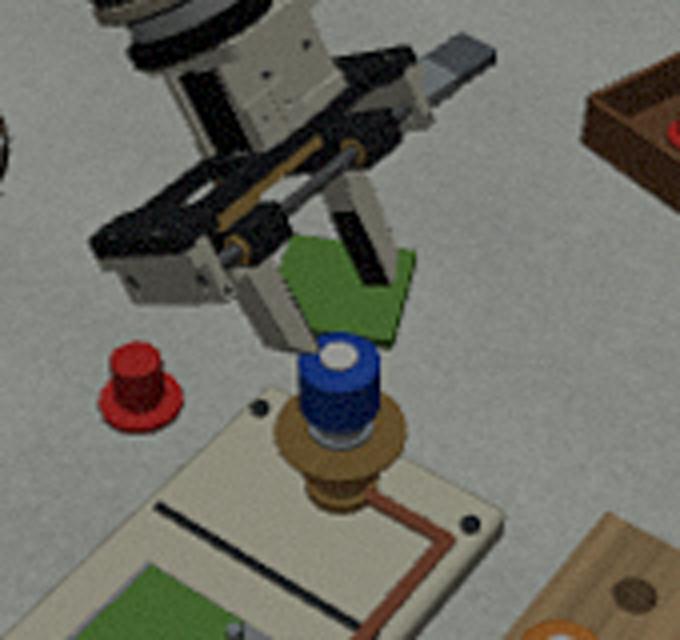

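View pics/w28.png

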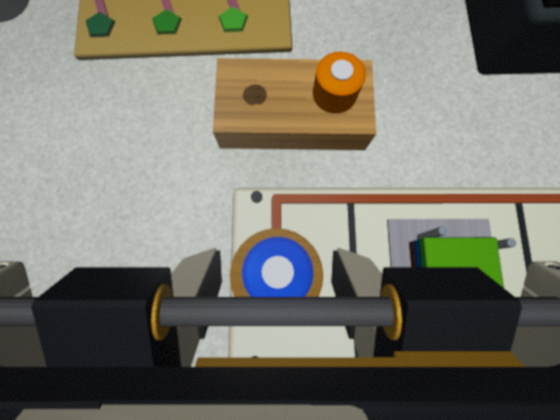

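```bash
python3 -m creep '[[[-0.1,-0.05,-2,0,0,0,0.3],[-0.1,-0.05,-4,0,0,0,0.3],[-0.1,-0.05,-6,0,0,0,0.3],[-0.1,-0.05,-7.2,0,0,0,0.3],[-0.1,-0.05,-7.2,0,0,0,0.3]]]'
python3 - <<'E'
from h import *
s=arm.observe();print(s["position"],s["force"])
im,c=grab("scene","s29");cv2.imwrite("pics/s29c.png",cv2.resize(im[130:290,190:360][:,:,::-1],None,fx=4,fy=4,interpolation=2))
E
```

```text
clock: 51.85
position: [0.5029, -0.0159, 0.1323]
ee_rot: [-3.025, -0.129, -0.754]
force: [-0.2, 0.4, 0.6]
width: 0.647
[ 0.50294597 -0.015867    0.13225036] [-0.23191169  0.42040731  0.61427137]
```

View pics/s29c.png

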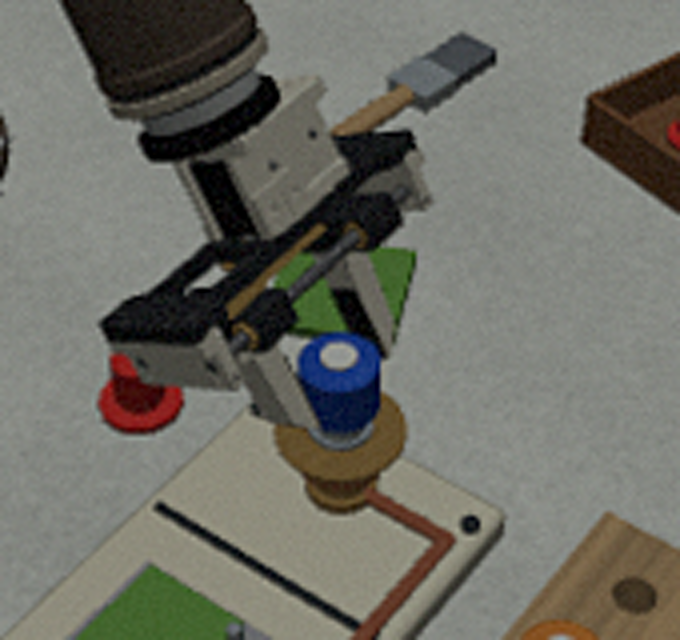

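```bash
python3 - <<'E'
from h import *
s=arm.observe();print(s["joints"].round(3) if hasattr(s["joints"],'round') else s["joints"]);print(s["position"],R.from_rotvec(s["ee_rot"]).as_matrix().round(3))
E
```

```text
[ 0.318  0.255 -0.446  2.373  1.184  0.119 -2.74 ]
[ 0.50262786 -0.01566371  0.1327137 ] [[ 0.881  0.074  0.468]
 [ 0.063 -0.997  0.04 ]
 [ 0.47  -0.006 -0.883]]
```

Joints 6 and 7 are at their limits leaning that way, so I'll back up and lean the body away from the robot instead.

```bash
python3 -m creep '[[[0,0.4,3,0,0,0,0.3],[0,0.4,6,0,0,0,0.3],[0,0.4,9,0,0,0,0.3],[0,0.4,10,0,0,0,0.3],[0,0.4,10,0,0,0,0.3]]]';python3 -c "
from h import *
s=arm.observe();print(s['joints'],s['position'],R.from_rotvec(s['ee_rot']).as_matrix().round(3))"
```

```text
clock: 52.4
position: [0.5028, -0.0097, 0.2359]
ee_rot: [-3.019, -0.105, -0.757]
force: [0.6, -1.4, -0.1]
width: 0.648
[ 0.95557923  0.14179612 -1.09130164  2.20900979  0.34624676  0.39231507
 -1.88991143] [ 0.50277269 -0.00974409  0.23586015] [[ 0.88   0.072  0.47 ]
 [ 0.059 -0.997  0.043]
 [ 0.472 -0.01  -0.882]]
```

```bash
python3 -m creep '[[[0,0,0,-0.5,7,0,0.3],[0,0,0,-1,14,0,0.3],[0,0,0,-1.5,21,0,0.3],[0,0,0,-2,28,0,0.3],[0,0,0,-2,28,0,0.3]]]';python3 -c "
from h import *
s=arm.observe();print(s['joints'],s['position'],R.from_rotvec(s['ee_rot']).as_matrix().round(3))"
```

```text
clock: 52.9
position: [0.5029, -0.008, 0.2332]
ee_rot: [-3.123, -0.113, 0.01]
force: [0.1, 0.3, -0.7]
width: 0.65
[ 0.67051068  0.425483   -0.9994098   1.81734393  0.37747012  1.11573517
 -1.95768189] [ 0.50286799 -0.00801968  0.23320464] [[ 0.997  0.072 -0.007]
 [ 0.072 -0.997  0.016]
 [-0.006 -0.016 -1.   ]]
```

```bash
python3 -m creep '[[[0.5,0,0,-0.8,7.5,0,0.3],[1,0,0,-1.6,15,0,0.3],[1.4,0,0,-2.4,22.5,0,0.3],[1.4,-0.1,0,-3.1,29.9,0,0.3],[1.4,-0.1,0,-3.1,29.9,0,0.3]]]';python3 -m creep '[[[0,0,-2,0,0,0,0.3],[0,0,-4,0,0,0,0.3],[0,0,-4,0,0,0,0.3],[0,0,-4,0,0,0,0.3]]]'
python3 - <<'E'
from h import *
s=arm.observe();print(s["joints"],s["position"],s["force"],R.from_rotvec(s["ee_rot"]).as_matrix().round(3))
im,c=grab("wrist","w30")
im,c=grab("scene","s30");cv2.imwrite("pics/s30c.png",cv2.resize(im[130:290,190:360][:,:,::-1],None,fx=4,fy=4,interpolation=2))
E
```

```text
clock: 53.4
position: [0.5157, -0.0098, 0.2307]
ee_rot: [3.01, 0.11, -0.819]
force: [0.3, -0.4, -1.1]
width: 0.649
clock: 53.8
position: [0.5153, -0.0112, 0.1942]
ee_rot: [3.01, 0.11, -0.805]
force: [0.7, -0.2, -0.5]
width: 0.652
[ 0.39674023  0.77567347 -0.8458018   1.45200325  0.38096549  1.66101742
 -1.99834632] [ 0.51527489 -0.01120493  0.19422244] [ 0.65718709 -0.16333446 -0.5326154 ] [[ 0.864  0.074 -0.498]
 [ 0.062 -0.997 -0.041]
 [-0.499  0.005 -0.866]]
```

View pics/s30c.png

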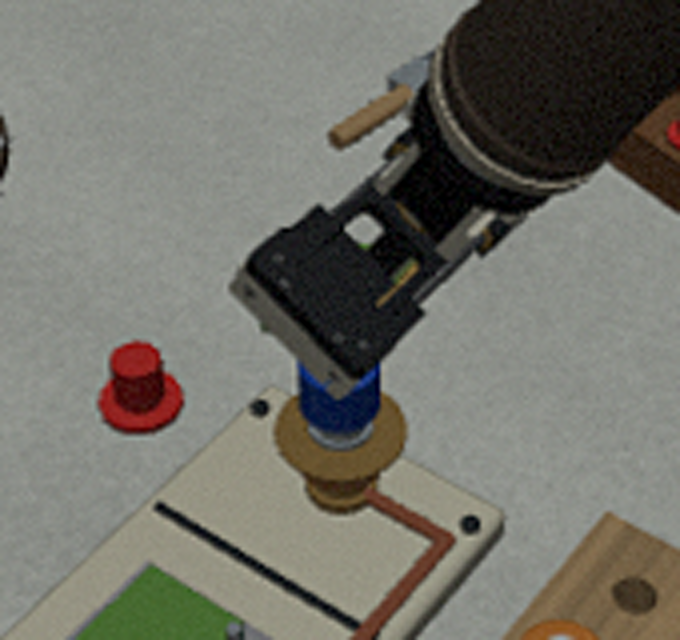

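View pics/w30.png

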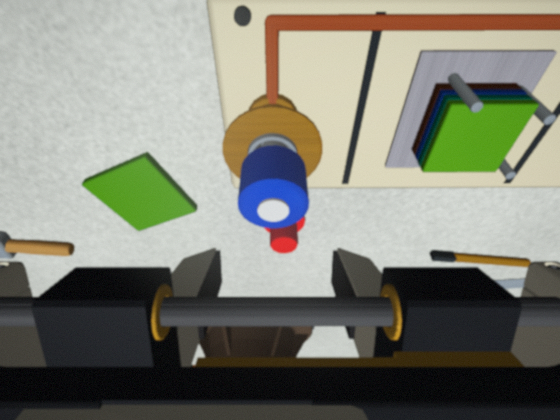

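```bash
python3 - <<'E'
from h import *
im,c=grab("wrist"); print(arm.observe()["position"],onplane(c,[(273,208)],.1395),onplane(c,[(272,150)],.083))
E
python3 -m creep '[[[0.2,0.15,-2,0,0,0,0.3],[0.2,0.15,-4,0,0,0,0.3],[0.2,0.15,-6,0,0,0,0.3],[0.2,0.15,-8,0,0,0,0.3],[0.2,0.15,-8,0,0,0,0.3]]]'
python3 - <<'E'
from h import *
s=arm.observe();print(s["joints"],s["position"],s["force"],R.from_rotvec(s["ee_rot"]).as_matrix().round(3))
im,c=grab("wrist","w31")
im,c=grab("scene","s31");cv2.imwrite("pics/s31c.png",cv2.resize(im[130:290,190:360][:,:,::-1],None,fx=4,fy=4,interpolation=2))
E
```

```text
[ 0.51611663 -0.01141597  0.19418033] [[ 0.51111665 -0.00973811  0.1395    ]] [[ 0.512394   -0.00881969  0.083     ]]
clock: 54.45
position: [0.5171, -0.0106, 0.1113]
ee_rot: [3.006, 0.11, -0.812]
force: [0.7, -0.4, -0.1]
width: 0.654
[ 0.38042803  0.86763438 -0.81356839  1.50951419  0.43718318  1.53776218
 -2.02541879] [ 0.51708799 -0.01056216  0.11130701] [ 0.66288454 -0.36801496 -0.11143629] [[ 0.862  0.075 -0.502]
 [ 0.062 -0.997 -0.043]
 [-0.503  0.006 -0.864]]
```

View pics/s31c.png

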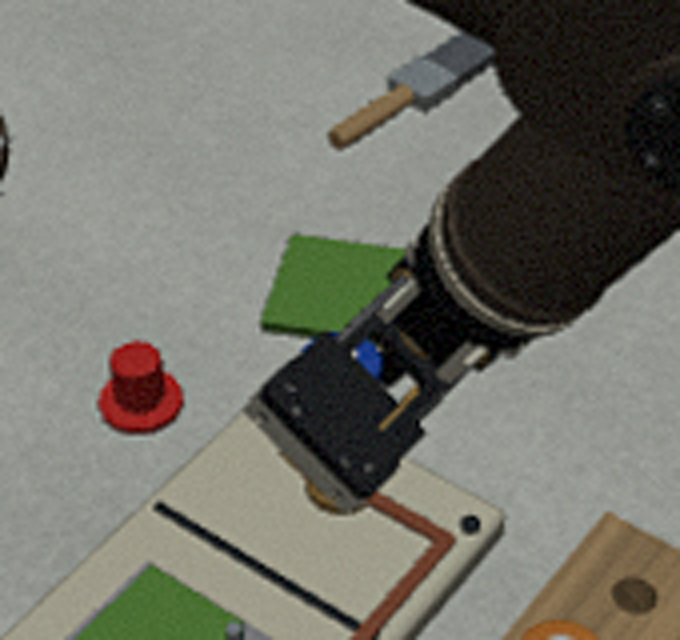

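View pics/w31.png

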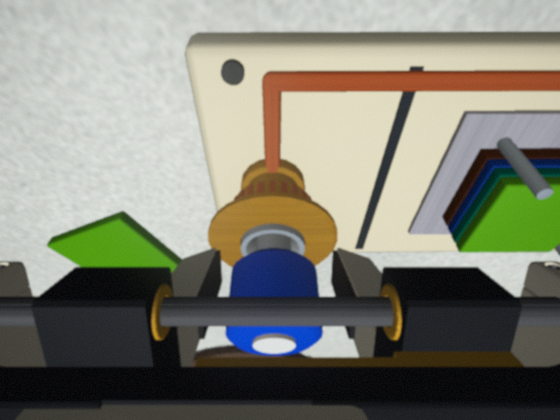

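```bash
python3 -m creep '[[[0.2,0.05,-0.5,0,0,0,0.3],[0.2,0.05,-1,0,0,0,0.3],[0.2,0.05,-1.1,0,0,0,0.3]]]';python3 -m creep '[[[0,0,-0.2,0,0,0,0.3],[0,0,-0.2,0,0,0,0.3]]]';python3 -m creep '[[[0,0,-0.2,0,0,0,0.3],[0,0,-0.2,0,0,0,0.3]]]'
```

```text
clock: 54.85
position: [0.52, -0.0098, 0.1014]
ee_rot: [3.007, 0.11, -0.808]
force: [0.4, -0.5, -0.3]
width: 0.65
clock: 55.05
position: [0.5199, -0.0098, 0.0995]
ee_rot: [3.007, 0.111, -0.809]
force: [0.3, -0.6, 0.4]
width: 0.65
clock: 55.25
position: [0.52, -0.0097, 0.098]
ee_rot: [3.007, 0.111, -0.808]
force: [-0.1, -0.8, 6.2]
width: 0.647
```

Flange contact at the expected height. Pressing on.

```bash
python3 -m creep '[[[0,0,-0.3,0,0,0,0.3],[0,0,-0.4,0,0,0,0.3]]]';python3 -m creep '[[[0,0,-0.3,0,0,0,0.3],[0,0,-0.4,0,0,0,0.3]]]';python3 -m creep '[[[0,0,-0.2,0,0,0,0.3],[0,0,-0.3,0,0,0,0.3]]]'
python3 - <<'E'
from h import *
s=arm.observe();print(s["position"],s["force"])
im,c=grab("wrist","w32")
E
```

```text
clock: 55.45
position: [0.52, -0.0097, 0.0942]
ee_rot: [3.007, 0.111, -0.808]
force: [0.3, -0.2, 8.6]
width: 0.65
clock: 55.65
position: [0.52, -0.0097, 0.0904]
ee_rot: [3.007, 0.111, -0.808]
force: [-0.6, -0.7, 10.1]
width: 0.65
clock: 55.85
position: [0.52, -0.0097, 0.0877]
ee_rot: [3.007, 0.111, -0.808]
force: [-0.0, -1.2, 10.8]
width: 0.647
[ 0.52002639 -0.00967741  0.08766384] [-0.02506776 -1.17804361 10.75047507]
```

View pics/w32.png

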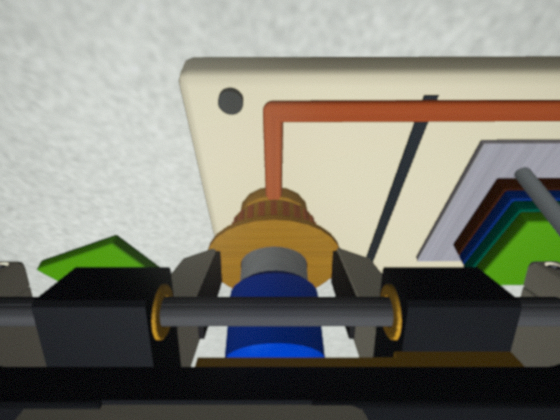

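```bash
python3 -m creep '[[[0,0,-0.1,0,0,0,0.3],[0,0,-0.1,0,0,0,0.3],[0,0,-0.1,0,0,0,0.3],[0,0,-0.1,0,0,0,0.3]]]';python3 -m creep '[[[0,0,0.3,0,0,0,0.3],[0,0,0.6,0,0,0,0.3],[0,0,1,0,0,0,0.3],[0,0,1.5,0,0,0,0.3],[0,0,2,0,0,0,0.3]]]';python3 -m creep '[[[0,0,3,0,0,0,0.3],[0,0,6,0,0,0,0.3],[0,0,10,0,0,0,0.3],[0,0,12,0,0,0,0.3],[0,0,12,0,0,0,0.3]]]'
python3 - <<'E'
from h import *
s=arm.observe();print(s["position"],s["force"])
im,c=grab("wrist","w33")
im,c=grab("scene","s33");cv2.imwrite("pics/s33c.png",cv2.resize(im[130:290,190:360][:,:,::-1],None,fx=4,fy=4,interpolation=2))
E
```

```text
clock: 56.3
position: [0.52, -0.0097, 0.0869]
ee_rot: [3.007, 0.111, -0.808]
force: [1.1, -0.9, 10.6]
width: 0.65
clock: 56.8
position: [0.52, -0.0098, 0.1058]
ee_rot: [3.007, 0.111, -0.808]
force: [-0.3, 0.7, -0.5]
width: 0.651
clock: 57.3
position: [0.521, -0.009, 0.2284]
ee_rot: [3.009, 0.111, -0.801]
force: [0.4, 1.4, -0.2]
width: 0.646
[ 0.52101906 -0.00903888  0.22843855] [ 0.42526407  1.37746045 -0.2465228 ]
```

View pics/s33c.png

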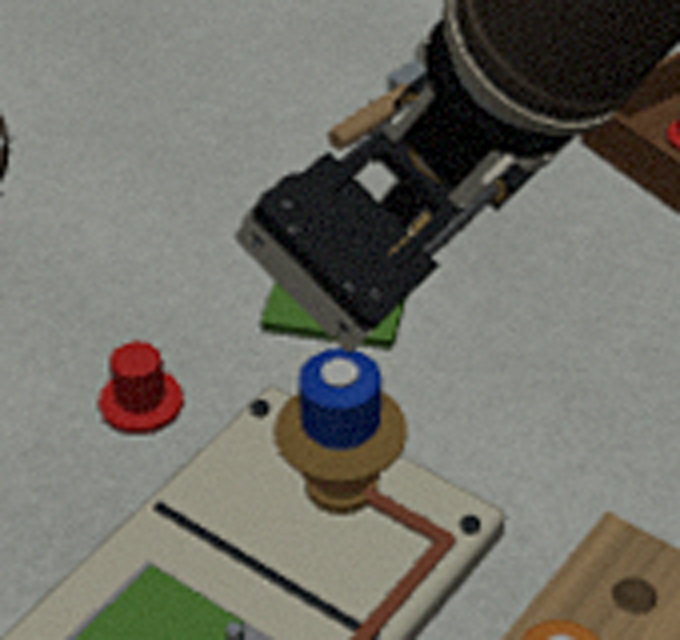

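View pics/w33.png

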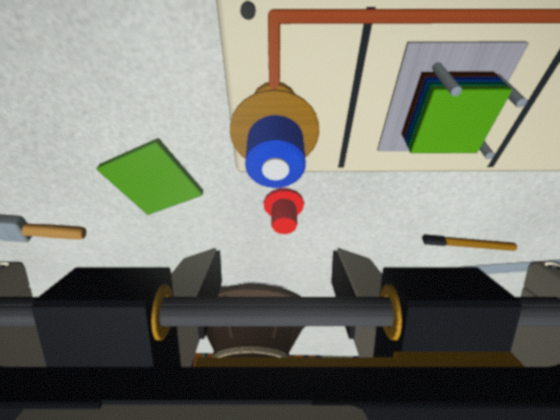

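Cartridge has dropped home (mouth rim covered, body about 4 px lower, as 12.5 mm should look) and the flange is back up. Now the tap: level the tool and move to its standoff.

```bash
python3 -m creep '[[[0,-2,0,0.5,-7.5,0,0],[0,-5,0,1,-15,0,-0.5],[0,-9,0,1.6,-22.5,0,-1],[-0.5,-13,0,2.2,-29.9,0,-1],[-1,-17,0,2.2,-29.9,0,-1]]]';python3 -m creep '[[[-0.4,-4,-2,0,0,0,-1],[-0.8,-8,-4,0,0,0,-1],[-1.1,-9.2,-5,0,0,0,-1],[-1.1,-9.2,-5,0,0,0,-1]]]'
python3 - <<'E'
from h import *
s=arm.observe();print(s["position"],s["joints"],s["width"],R.from_rotvec(s["ee_rot"]).as_matrix().round(3))
im,c=grab("wrist","w34")
E
```

```text
clock: 57.9
position: [0.5061, -0.1818, 0.2242]
ee_rot: [3.131, 0.112, -0.002]
force: [0.1, 0.2, -0.3]
width: 0.266
clock: 58.3
position: [0.4965, -0.2739, 0.1725]
ee_rot: [3.135, 0.106, -0.01]
force: [0.3, 1.2, -0.1]
width: 0.008
[ 0.49646126 -0.27386857  0.17250271] [ 1.02710609  0.58106968 -0.91186078  1.74976994  0.52228676  1.07740586
 -1.56838173] 0.008119597411929323 [[ 0.998  0.068 -0.006]
 [ 0.068 -0.998 -0.005]
 [-0.007  0.004 -1.   ]]
```

View pics/w34.png

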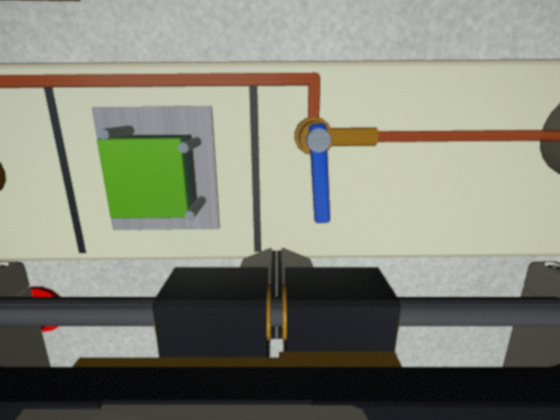

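```bash
python3 - <<'E'
from h import *
im,c=grab("wrist");print(arm.observe()["position"])
print("axis",onplane(c,[(319,136.5)],.074),"end",onplane(c,[(321.5,221)],.066))
plates(im,c,["blue"],.066,200)
E
```

```text
[ 0.49904732 -0.27007573  0.17522297]
axis [[ 0.56112964 -0.29806692  0.074     ]] end [[ 0.49392918 -0.30864689  0.066     ]]
blue pix [323. 188.] xy mm 520.1 -306.7 size 56.8 11.4 ang 9.2
```

```bash
python3 -m creep '[[[0.2,0,-3.5,0,0,0,-1],[0.2,0,-7,0,0,0,-1],[0.2,0,-9,0,0,0,-1],[0.2,0,-9.7,0,0,0,-1],[0.2,0,-9.7,0,0,0,-1]]]' 20;python3 -m creep '[[[0,0,0,0,0,0,-1]]]'
python3 - <<'E'
from h import *
s=arm.observe();print(s["position"],s["force"])
im,c=grab("wrist","w35")
im,c=grab("scene","s35");cv2.imwrite("pics/s35c.png",cv2.resize(im[280:400,110:270][:,:,::-1],None,fx=4,fy=4,interpolation=2))
E
```

```text
clock: 58.9
position: [0.5016, -0.27, 0.0788]
ee_rot: [3.133, 0.117, -0.003]
force: [-0.2, 0.0, 0.5]
width: 0.006
clock: 59.0
position: [0.5022, -0.271, 0.0801]
ee_rot: [3.132, 0.115, 0.0]
force: [0.3, 1.2, -0.3]
width: 0.004
[ 0.50223033 -0.27097425  0.08005775] [ 0.26456471  1.20676852 -0.31696531]
```

View pics/s35c.png

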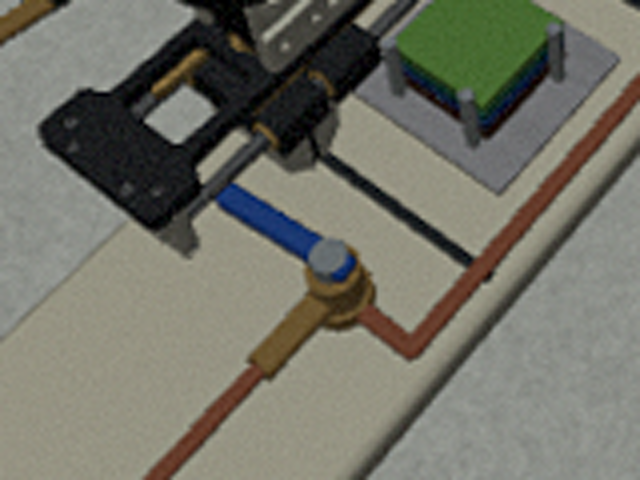

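View pics/w35.png

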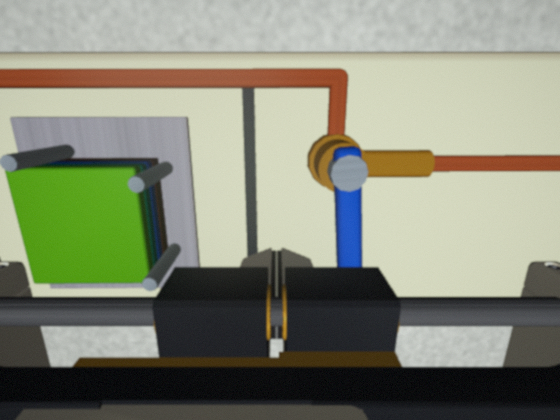

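```bash
python3 -m creep '[[[0,-0.8,-0.05,0,0,0,-1],[0,-1.6,-0.05,0,0,0,-1],[0.2,-2.2,-0.05,0,0,0,-1],[0.3,-2.7,-0.05,0,0,0,-1],[0.45,-3.1,-0.05,0,0,0,-1]]]';python3 -m creep '[[[0.3,-0.5,0,0,0,0,-1],[0.65,-1,0,0,0,0,-1],[1,-1.45,0,0,0,0,-1],[1.4,-2.0,0,0,0,0,-1],[1.4,-2,0,0,0,0,-1]]]'
python3 - <<'E'
from h import *
s=arm.observe();print(s["position"],s["force"])
im,c=grab("wrist","w36")
E
```

```text
clock: 59.6
position: [0.505, -0.3035, 0.078]
ee_rot: [3.133, 0.111, -0.004]
force: [-2.4, 0.7, 3.0]
width: 0.008
clock: 60.1
position: [0.5206, -0.3235, 0.0781]
ee_rot: [3.133, 0.112, -0.001]
force: [-1.0, -0.0, 0.8]
width: 0.005
[ 0.52064526 -0.32345967  0.07808737] [-1.03223965 -0.00344873  0.80676589]
```

View pics/w36.png

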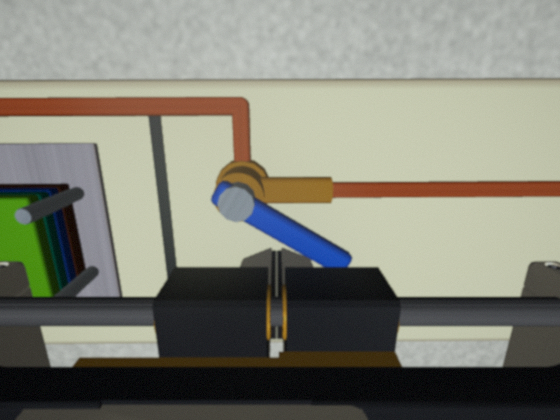

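Handle is at about 60°. Finish the turn.

```bash
python3 -m creep '[[[0.5,-0.3,0,0,0,0,-1],[1,-0.6,0,0,0,0,-1],[1.5,-0.85,0,0,0,0,-1],[2,-1.1,0,0,0,0,-1],[2.2,-1.1,0,0,0,0,-1]]]';python3 -m creep '[[[0.2,0,0,0,0,0,-1],[0.2,0,0,0,0,0,-1]]]';python3 -m creep '[[[0.2,0,0,0,0,0,-1],[0.2,0,0,0,0,0,-1]]]';python3 -m creep '[[[0.2,0,0,0,0,0,-1],[0.2,0,0,0,0,0,-1]]]'
```

```text
clock: 60.65
position: [0.542, -0.3343, 0.078]
ee_rot: [3.132, 0.112, -0.003]
force: [-5.1, -0.5, 1.7]
width: 0.008
clock: 60.85
position: [0.5421, -0.3343, 0.0778]
ee_rot: [3.132, 0.112, -0.008]
force: [-6.8, -0.5, 3.5]
width: 0.004
clock: 61.05
position: [0.5422, -0.3344, 0.0777]
ee_rot: [3.132, 0.111, -0.014]
force: [-13.2, 1.2, 9.7]
width: 0.006
clock: 61.25
position: [0.5424, -0.3344, 0.0775]
ee_rot: [3.132, 0.111, -0.019]
force: [-19.8, 1.6, 14.7]
width: 0.006
```

```bash
python3 -m creep '[[[-1.2,0,0,0,0,0,-1],[-1.8,0,0,0,0,0,-1],[-2,0,4,0,0,0,-1],[-3,1,8,0,0,0,-1],[-5,2,12,0,0,0,-1]]]';python3 -m creep '[[[-3,3,0,0,0,0,-1],[-3,3,0,0,0,0,-1]]]'
python3 - <<'E'
from h import *
im,c=grab("wrist","w37");s=arm.observe();print(s["position"])
a=onplane(c,[(0,0)],.066)
for k in blobs(im,"blue",200):
    P=onplane(c,k,.066)[:,:2]*1000;print(k.mean(0),cv2.minAreaRect(P.astype(np.float32)))
E
```

```text
clock: 61.75
position: [0.4985, -0.3132, 0.1995]
ee_rot: [3.133, 0.113, 0.001]
force: [0.3, -0.5, 0.0]
width: 0.005
clock: 61.95
position: [0.4649, -0.2801, 0.199]
ee_rot: [3.132, 0.119, -0.005]
force: [-0.4, -0.8, -0.2]
width: 0.003
[ 0.46632975 -0.28241145  0.19882246]
[356.1626506   96.26506024] ((559.088623046875, -338.0497741699219), (11.270678520202637, 57.115989685058594), 4.368373870849609)
```

View pics/w37.png

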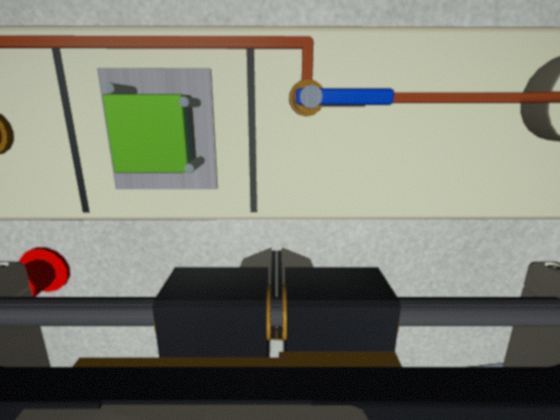

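Tap is fully open, its handle along the pipe (4.4° against the bed's 4.2°). Final checks before handing in.

```bash
python3 -m creep '[[[-1,3,2,0,0,0,-1],[-2,6,4,0,0,0,-1],[-3,9,6,0,0,0,-1],[-3,11,6,0,0,0,-1],[-3,11,6,0,0,0,-1]]]';python3 -m creep '[[[0,0,0,0,0,0,-1],[0,0,0,0,0,0,-1]]]'
python3 - <<'E'
from h import *
im,c=grab("wrist","w38");print(arm.observe()["position"])
plates(im,c,["leaf"],.064,800)
cv2.imwrite("pics/w38c.png",cv2.resize(im[30:250,:][:,:,::-1],None,fx=1.4,fy=1.4,interpolation=2))
im,c=grab("scene","s38");cv2.imwrite("pics/s38c.png",cv2.resize(im[130:400,130:430][:,:,::-1],None,fx=2.2,fy=2.2,interpolation=2))
im,c=grab("top","t38")
E
```

```text
clock: 62.5
position: [0.4386, -0.1715, 0.2591]
ee_rot: [3.132, 0.118, 0.001]
force: [0.2, -1.0, -0.0]
width: 0.005
clock: 62.7
position: [0.4377, -0.1751, 0.2576]
ee_rot: [3.133, 0.11, -0.003]
force: [0.1, 0.9, -0.3]
width: 0.0
[ 0.43757279 -0.17503378  0.25755121]
leaf pix [ 30. 207.] xy mm 397.7 91.9 size 77.1 78.9 ang 29.0
leaf pix [274. 108.] xy mm 516.9 -168.6 size 63.1 62.9 ang 4.4
```

View pics/w38c.png

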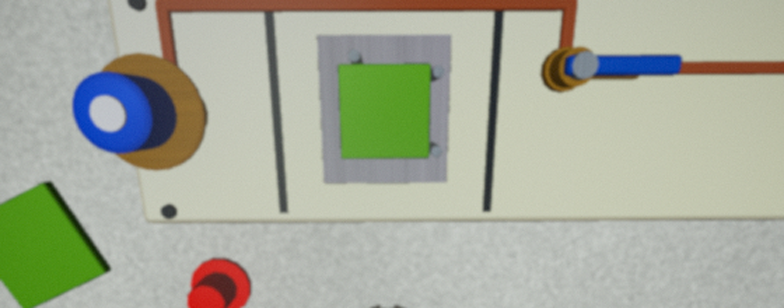

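View pics/s38c.png

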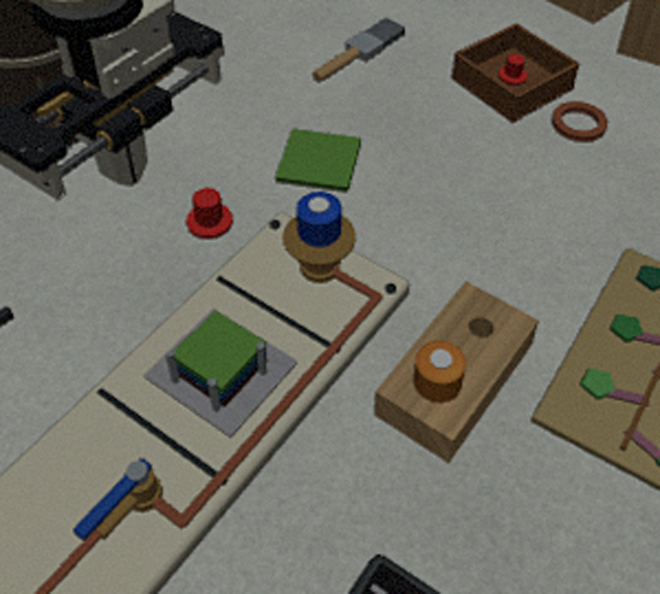

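View pics/t38.png

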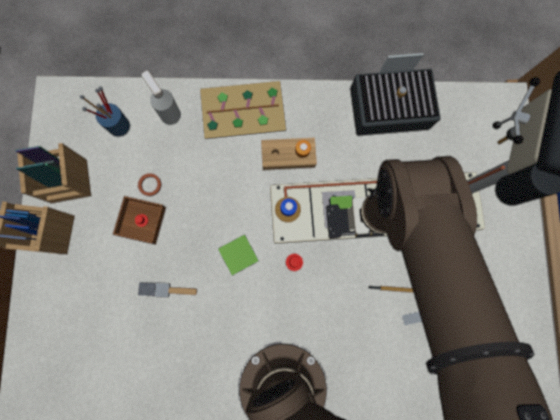

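```bash
python3 -c "
from cell import arm
print(arm.sign_off())"
```

```text
the job is handed in; nothing more can be done
None
```

The drill is set up as asked and the job was handed in at about 63 s of the 210 s allowed. `sign_off` gives no verdict.

- **Pile:** The dark board lies against all three pins, with the blue, teal and small leaf green blanks on top. No purple-red blank was on the bench. The last wrist picture puts the top blank at (516.9, -168.6) mm and 4.4°, against the bed at about (517, -169) mm and 4.2°. I had no separate check of the middle plates after the last push, but their edges look flush in the pictures.
- **Mishaps mended:** The board first stopped about 4 mm short of the +x pin. The leaf blank was later knocked about 22 mm aside after I had placed it. I pushed each back against the pins with closed fingers.
- **Cap:** The smaller cap, taken from the coupler, lies in the wooden box. The larger one on the bench was left alone.
- **Cartridge:** The blue cartridge first stood on the locking pieces. My first tilt to press the sleeve ran into joint limits, so I leaned the tool the other way. I drew the sleeve back about 11 mm at about 11 N; the cartridge dropped home and the flange sprang back up. I judged the lock from the pictures and did not test it by pulling.
- **Tap:** I turned it to its stop only after that. The handle measures 4.4° and lies in line with the pipe; the last push against the stop reached about 25 N.
- **Left alone:** I did not touch the amber cartridge, foil, cutter, brush or the large green plate, and the last pictures show them in place.

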